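Turn the boxed sharpening stone to its fine side

ROBOT

A 6-joint arm with a two-finger parallel gripper is mounted at the origin on the work surface. World frame = base frame: x ahead of the robot, y to its left, z up, the work surface at z = 0. Lengths are in m, angles in rad, forces in N, time in s.
With the tool pointing down it reaches from about 0.4 to 0.825 m from the base axis. Payload 7 kg.
Tool frame: the origin (TCP) lies at the centre of the arm's flange, where the gripper is bolted on; the fingertips stand 178 mm ahead of it and the grasp point (between the pads) lies 159 mm ahead of it; x points along the fingers, z is the direction in which the jaws open and shut, and the axes are right-handed (so a half turn about x gives the same grasp; the last joint's range is limited). The gripper opens to 88 mm and grips with 3 to 60 N. Pads are 19 mm wide; open, the fingers measure 130 mm over their backs; the gripper's body (78 mm by 193 mm) begins 47 mm behind the grasp point.
Start: joints at [1.497, 0.359, 0.012, 0, -1.224, -0.288], TCP at [0.239, 0.631, 0.405] pointing down, gripper open.
Joint ranges: [-3.07, 3.07], [-1.43, 2.12], [-1.02, 1.25], [-3.03, 1.67], [-3.05, -0], [-3.03, 3.03]. Speed limits (rad/s): [2.39, 2.39, 3.01, 3.14, 3.14, 3.14].

INTERFACE

Orientations are given as [roll, pitch, yaw] about the fixed x, y, z axes, in that order (R = Rz(yaw) Ry(pitch) Rx(roll)).
In Python, from station import telemetry, optics, job_done, finder gives the robot as it stands.
- The arm moves only by the tool play_rows, never from a script. Its argument "steps" is a list of rows, each an object of numbers: "gripper": the opening, from 0 (shut) to 1 (fully open); "tx", "ty", "tz": the shift along the tool's x, y, z in units of 25 mm (1.0 is 25 mm); "ax", "ay", "az": the turn, a rotation vector about the tool's x, y, z in units of 6 degrees (1.0 is 6 degrees). In form: [{"gripper": .., "tx": .., "ty": .., "tz": .., "ax": .., "ay": .., "az": ..}, ...]. A call has 1 to 20 rows; each row shifts and turns the commanded pose from where the row before left it, along the tool's axes as they then stand; what a row does not reach is not made up. A row lasts 1/12 s, in which the tool goes at most 41.7 mm and 7.16 degrees, less where a joint would pass 70% of its speed; a pose out of reach is approached as far as the arm can. A call is refused whole if a number of a shift passes 1 or a number of a turn 1, either way. A call with a gripper value outside its range is refused whole. The fingers move at their own pace and stop on an object; "newtons" is the grip in N (left out, the last holds). Time passes only in rows, so rows that do not move let the fingers close. It gives the time, the measured TCP pose, the force and the opening at its end, in the units of the state.
- telemetry.get_state(): the state, without advancing time (a new reading comes with each control period).
- optics.grab_frame(name): name is "scene" or "top" or "wrist"; returns the picture (400x640x3 uint8, red, green, blue); there is no depth.
- optics.calibration(name): a dict with "fx", "fy", "cx", "cy" (pixels), "T" (4x4, takes a point from camera to world coordinates); the wrist camera has in their place "mount" (4x4, takes a point from camera to tool coordinates, whose origin is the TCP and whose axes are the tool frame's). Camera axes: x right, y down, z forward; pixel columns grow to the right and rows downward; lengths in m; the calibration is good to about 2 mm. A picture is of the moment at which its call begins: read the wrist's pose just before it. calibration takes no time and is no camera call.
- job_done(): hands the job in, once; it reports no verdict.
Trained networks look in the newest picture that a camera, given by its name, has taken for a name from the list of things; names that differ only in an ending like _2 or _b are one class to them, and where a whole thing is asked for, a point or a joint stands for the part that bears it (a point fixed in the world has none). Each returns a list of dicts, best first, with "confidence" (0 to 1); they miss things now and then, are a little off and sometimes report something else, mostly with a low value. They report only what shows in the picture. A call takes as long as a camera call. They do not tell look-alikes from the thing itself.
- finder.look_for(query, camera): "extent" ([left, top, right, bottom] in pixels, round what is visible of it).
- finder.silhouettes(query, camera): "pixels" (400x640 bool, what is visible of it) and "extent" ([left, top, right, bottom] in pixels, round what is visible of it).
- finder.pinpoint(query, camera): "location" ([row, column] in pixels: a listed point, or the origin of a listed thing).
The state is a dict: "t": time; "q": joint angles; "qd": joint speeds; "joint_efforts": joint torques, N m; "eef_pos": TCP position; "ee_rot": TCP orientation; "force": force on the tool from outside, world axes, zero at the start; "moment": the same for the moment, N m; "width": finger opening in m.
Only numpy, scipy, OpenCV 4.12 (cv2) and the standard library are available. Lean on these libraries where they do the work, as an engineer would, in place of code of your own. Each camera call takes 0.05 s, during which the arm holds its last target.

TASK

Bring up the fine side of the boxed sharpening stone: with the case still closed, take it by both halves together and turn it right over, upside down, onto the black rubber mat, lying flat and lengthways in the middle of the mat. The halves are only laid together, so they must not come apart while the case is being turned, and the case must not topple or be dropped; you may stand it on its end to change your grip. Then lift off the half that is now on top and lay it flat on bare bench, leaving the stone in the other half on the mat, and leave every other thing on the bench where it is.

Things in the scene. Friction and masses are not known exactly. Their poses are not given: they have to be found in the camera images.
- fine_half: The half of the wooden stone case that lies UNDERNEATH at the start: open box 140 x 64 x 23 mm, pale wood, hollow 128 x 52 x 13 mm, about 0.10 kg, 22 mm wide orange band round its middle (outer face and long sides). Origin: centre of its outer flat face; x along its length, z from the outer face into the hollow (up at the start, down once the case is turned over).
- coarse_half: The half ON TOP at the start: the same open box, hollow down, dark grey band. Origin: centre of its open rim, which is the centre of the closed case (140 x 64 x 46 mm, about 0.55 kg with the stone); x along its length, z from the rim to its outer flat face 23 mm away (up at the start). The halves meet rim to rim with no catch or hinge.
- stone: Two-sided sharpening stone 124 x 48 x 24 mm, 0.27 to 0.47 kg, shut in the case with 2 mm of play all round: orange fine layer below at the start, dark grey coarse layer above. It stands 11 mm proud of either half and keeps the halves in line. Origin: centre of the fine face; x along its length, z from the fine face to the coarse face (up at the start).
- mat: Fixed black ribbed rubber mat 190 x 115 mm, 3 mm thick, lying on the bench. Origin: centre of its underside; x along its length, z up.
- oil_bottle: Bystander: upright amber oil bottle, 56 mm across, 150 mm high, red cap. Origin: centre of its foot.
- wheel: Bystander: spare grey grinding wheel lying flat, 150 mm across, 25 mm thick. Origin: centre of its underside.
- paste_tin: Bystander: round steel tin of polishing paste with a green lid, 83 mm across, 60 mm high. Origin: centre of its underside.
- knife: Bystander: small straight-bladed cleaver with a red handle lying on its side, 255 mm long, 50 mm wide, 18 mm high. Origin: on the bench at the joint of blade and handle; x along the blade, which reaches 140 mm in +x and the handle 115 mm in -x; the cutting edge lies 33 mm to -y.
There are look-alikes about, which are no part of the job. There is more than one size of the mat; the one meant has the size given above. What is shaped like the coarse_half but pink is not meant.

How it is judged:
On the way, in this order (a step that is already met when the one before it is completed fails the run):
1. the closed case has been turned upside down, halves together (angle between each of stone, fine_half's own z axis and vertical above 3 rad and distance between fine_half and coarse_half below 0.027 m), for 0.2 s.
2. the half now on top has been lifted off, the stone staying in the other half (distance between fine_half and coarse_half above 0.06 m and distance between stone and coarse_half below 0.02 m), for 0.1 s.
At the end, for the whole second after the job is handed in: The stone lies fine face up (within 5 degrees of level) in the dark-banded half, which lies flat on the mat, centred within 25 mm each way and along it within 0.2 rad; the orange-banded half lies flat on bare bench, off the mat; all at rest and let go (angle between each of stone, coarse_half's own z axis and vertical above 3.05 rad and distance between stone and coarse_half below 0.017 m and x of coarse_half in the frame of mat between -0.025 and 0.025 m and y of coarse_half in the frame of mat between -0.025 and 0.025 m and z of coarse_half in the frame of mat below 0.03 m and angle between the x axis of coarse_half and the x axis of mat, either way round below 0.2 rad and contact force between fine_half and mat below 0.05 N and ((angle between fine_half's own z axis and vertical above 3.05 rad and height (world z) of fine_half below 0.029 m) or (angle between fine_half's own z axis and vertical below 0.09 rad and height (world z) of fine_half below 0.006 m)) and linear speed of each of stone, fine_half below 0.02 m/s); the robot touches nothing.
It fails at once if the halves came apart (by 7 mm or so) before the case was turned over (distance between fine_half and coarse_half above 0.03 m and angle between stone's own z axis and vertical below 2.9 rad).
It fails at once if the case toppled (over 7.5 rad/s) or the stone was dropped (over 0.9 m/s within 150 mm of the bench) ((linear speed of stone above 0.9 m/s and height (world z) of stone below 0.15 m) or angular speed of stone above 7.5 rad/s).
It fails at once if a bystander was pushed more than 20 mm or upset (distance of any of oil_bottle, wheel, paste_tin, knife from where it was at the start of the episode above 0.02 m or angle between oil_bottle's own z axis and vertical above 0.5 rad).
It also fails if it takes over 69 s, if anything falls off the work surface, if the arm or the gripper's body presses on something with over 40 N, if the wrist force passes 120 N, or if a joint passes its speed limit or range.

## Working session

There is one attempt and no reset: what is moved stays moved. The work goes in short steps, Python scripts to look and compute and a tool call to move; the robot and the scene stay as the last step left them, time stands still between calls to the robot, and variables do not carry over. Pictures are saved under pics/ and viewed, and the job is handed in when it is done.

Besides the shell and the picture viewer there is one more tool, called after "Request:" as name(argument=value, ...) on one line, values as JSON. play_rows: Moves the arm, as the interface text tells. Its arguments: {"type":"object","properties":{"steps":{"type":"array"},"newtons":{"type":"number"}},"required":["steps"]}

```bash
ls; mkdir -p pics
python3 - <<'E'
from station import telemetry, optics, finder
import cv2,json
s=telemetry.get_state();print(s)
for n in ["scene","top","wrist"]:
    f=optics.grab_frame(n);cv2.imwrite(f"pics/{n}0.png",f[:,:,::-1])
    print(n,optics.calibration(n))
E
```

```text
pics
{'t': 0.0, 'q': array([ 1.49707318e+00,  3.59376132e-01,  1.10679893e-02, -3.90901169e-04,
       -1.22411571e+00, -2.88097854e-01]), 'qd': array([-8.05323676e-04, -1.24609379e-03, -9.08811207e-05, -3.41663570e-04,
       -1.66410086e-03, -7.81626790e-05]), 'joint_efforts': array([-1.84541437e-03, -5.82711983e+01,  2.93053079e+01,  6.99680284e+00,
        6.86382395e-03, -1.73519720e-04]), 'eef_pos': array([0.23886044, 0.6311081 , 0.40372604]), 'ee_rot': array([ 0.06606457,  1.56912782, -1.86668588]), 'force': array([-0.33194775,  0.22295878, -0.64191555]), 'moment': array([-0.01673993,  0.02155213,  0.03068384]), 'width': 0.08754015989584527}
scene {'fx': 478.0022176169334, 'fy': 478.0022176169334, 'cx': 318.2408514721916, 'cy': 194.20128725172106, 'T': array([[-0.15117459,  0.67384375, -0.72324328,  1.64692804],
       [ 0.98843579,  0.09425814, -0.11878592,  0.19325035],
       [-0.01187158, -0.73283695, -0.68030072,  1.11449146],
       [ 0.        ,  0.        ,  0.        ,  1.        ]])}
top {'fx': 369.2875016691894, 'fy': 369.2875016691894, 'cx': 317.04657762421255, 'cy': 198.98778783169445, 'T': array([[-0.00212393, -0.98669433,  0.16257241,  0.33403592],
       [-0.99984184,  0.00496594,  0.01707712, -0.00908457],
       [-0.01765722, -0.16251043, -0.98654882,  1.208884  ],
       [ 0.        ,  0.        ,  0.        ,  1.        ]])}
wrist {'fx': 323.0561825283798, 'fy': 323.0561825283798, 'cx': 316.97011183272275, 'cy': 198.02738090804448, 'mount': array([[-1.14301536e-04, -2.74310801e-01,  9.61641082e-01,
         2.02210862e-02],
       [-2.27154090e-04, -9.61641057e-01, -2.74310821e-01,
         7.41458449e-02],
       [ 9.99999968e-01, -2.49794853e-04,  4.76062295e-05,
        -2.87492305e-04],
       [ 0.00000000e+00,  0.00000000e+00,  0.00000000e+00,
         1.00000000e+00]])}
```

View pics/scene0.png

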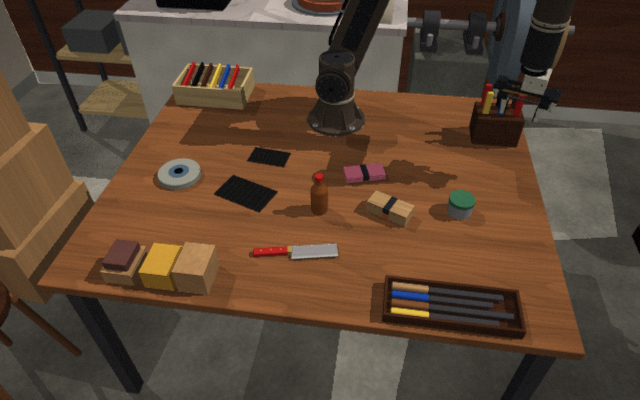

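View pics/top0.png

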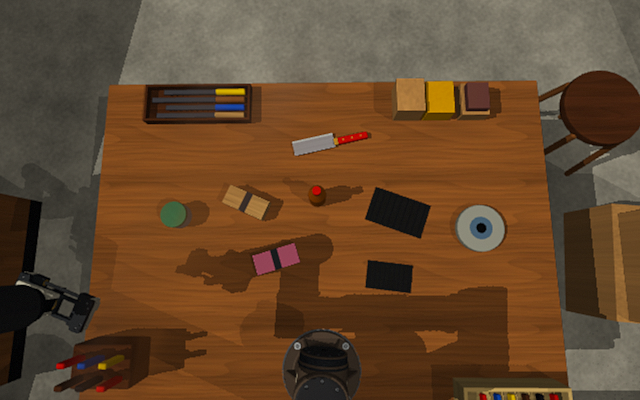

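View pics/wrist0.png

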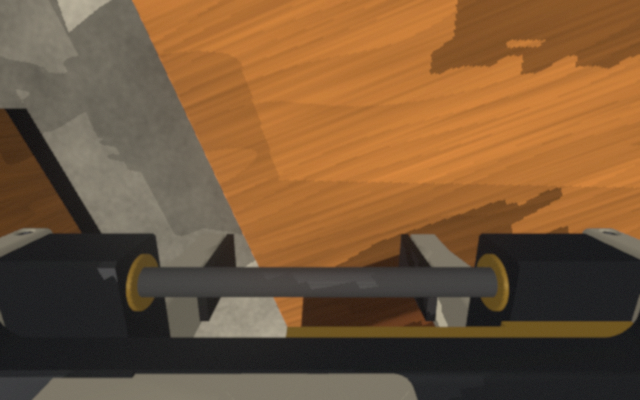

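```bash
cat > h.py <<'E'
import numpy as np,cv2,json
from station import telemetry, optics, finder
from scipy.spatial.transform import Rotation as R
def cam(n,st=None):
    c=optics.calibration(n)
    if n=='wrist':
        st=st or telemetry.get_state()
        T=np.eye(4);T[:3,:3]=R.from_euler('xyz',st['ee_rot']).as_matrix();T[:3,3]=st['eef_pos']
        c['T']=T@c['mount']
    return c
def ray(c,uv):
    u,v=uv;d=c['T'][:3,:3]@np.array([(u-c['cx'])/c['fx'],(v-c['cy'])/c['fy'],1]);return c['T'][:3,3],d
def onz(c,uv,z):
    o,d=ray(c,uv);return o+d*(z-o[2])/d[2]
def proj(c,P):
    P=np.atleast_2d(P);X=(P-c['T'][:3,3])@c['T'][:3,:3]
    return np.c_[X[:,0]/X[:,2]*c['fx']+c['cx'],X[:,1]/X[:,2]*c['fy']+c['cy']]
def tri(c1,u1,c2,u2):
    o1,d1=ray(c1,u1);o2,d2=ray(c2,u2)
    A=np.c_[d1,-d2];s=np.linalg.lstsq(A,o2-o1,rcond=None)[0]
    a=o1+d1*s[0];b=o2+d2*s[1];return (a+b)/2,np.linalg.norm(a-b)
def log():
    s=telemetry.get_state()
    with open('log.jsonl','a') as f:f.write(json.dumps({k:np.asarray(s[k]).tolist() for k in ('t','q','eef_pos','ee_rot')})+'\n')
    return s
E
python3 - <<'E'
from h import *
log()
import pickle
f={n:optics.grab_frame(n) for n in ('scene','top')}
C={n:cam(n) for n in f}
out={}
for q in ['coarse_half','fine_half','mat','oil_bottle','wheel','paste_tin','knife']:
    for n in f:
        for r in finder.silhouettes(q,n)[:3]:
            m=r['pixels'].astype(np.uint8)
            rc=cv2.minAreaRect(np.argwhere(m)[:,::-1].astype(np.float32))
            print(q,n,round(r['confidence'],2),r['extent'],m.sum(),np.round(onz(C[n],rc[0],0),3), np.round(cv2.boxPoints(rc)).astype(int).tolist())
            out.setdefault((q,n),[]).append(r)
pickle.dump(out,open('det.pkl','wb'))
for n in f:
  big=cv2.resize(f[n][120:280,160:480] if n=='top' else f[n][120:280,200:520],None,fx=2.5,fy=2.5,interpolation=cv2.INTER_CUBIC)
  cv2.imwrite(f'pics/{n}1.png',big[:,:,::-1])
E
```

```text
coarse_half scene 0.88 [365.3, 190.9, 412.3, 223.3] 938 [0.484 0.244 0.   ] [[364, 207], [372, 187], [416, 204], [408, 224]]
coarse_half scene 0.78 [345.6, 165.6, 385.8, 181.7] 600 [0.327 0.146 0.   ] [[344, 167], [384, 163], [385, 179], [345, 183]]
coarse_half top 0.85 [252.8, 241.3, 301.3, 275.1] 926 [0.34  0.145 0.   ] [[252, 255], [295, 241], [301, 261], [258, 275]]
coarse_half top 0.77 [224.0, 183.6, 268.0, 220.7] 863 [0.527 0.249 0.   ] [[221, 202], [229, 183], [270, 201], [262, 219]]
coarse_half top 0.38 [365.1, 185.9, 432.5, 237.7] 2074 [ 0.49  -0.254  0.   ] [[364, 219], [376, 185], [432, 205], [421, 238]]
fine_half scene 0.81 [365.7, 205.0, 411.9, 226.2] 191 [0.538 0.238 0.   ] [[364, 218], [366, 207], [411, 216], [409, 227]]
fine_half scene 0.23 [364.3, 194.8, 415.4, 222.5] 817 [0.486 0.245 0.   ] [[366, 207], [373, 188], [415, 205], [408, 223]]
mat scene 0.85 [213.5, 175.4, 275.8, 213.6] 1219 [ 0.491 -0.251  0.   ] [[214, 195], [222, 171], [277, 191], [269, 214]]
mat scene 0.8 [247.3, 146.9, 290.9, 166.8] 551 [ 0.284 -0.217  0.   ] [[248, 161], [250, 146], [290, 153], [28
[... 647 characters left out ...]
05.0, 253.4] 1863 [ 0.437 -0.517  0.   ] [[453, 248], [458, 202], [507, 207], [502, 253]]
paste_tin scene 0.92 [449.4, 192.7, 478.2, 219.2] 723 [0.448 0.477 0.   ] [[443, 215], [453, 186], [479, 194], [469, 224]]
paste_tin top 0.67 [161.5, 199.2, 193.4, 229.0] 666 [0.485 0.48  0.   ] [[161, 201], [191, 201], [191, 227], [161, 227]]
paste_tin top 0.55 [367.1, 185.9, 430.1, 234.7] 2016 [ 0.49  -0.254  0.   ] [[364, 219], [375, 186], [432, 205], [421, 238]]
knife scene 0.94 [253.6, 242.8, 341.2, 262.9] 927 [ 0.727 -0.032  0.   ] [[253, 248], [337, 243], [337, 256], [253, 261]]
knife top 0.73 [293.5, 131.3, 366.2, 155.0] 829 [ 0.737 -0.034  0.   ] [[292, 141], [365, 125], [368, 139], [295, 155]]
```

```bash
ls pics
```

```text
scene0.png
scene1.png
top0.png
top1.png
wrist0.png
```

View pics/top1.png

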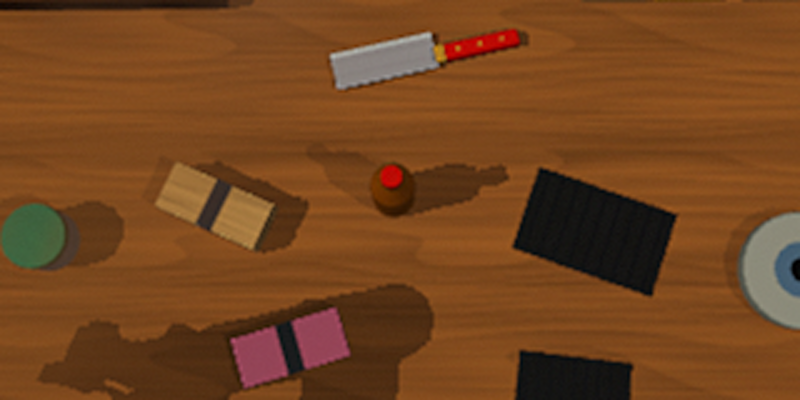

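View pics/scene1.png

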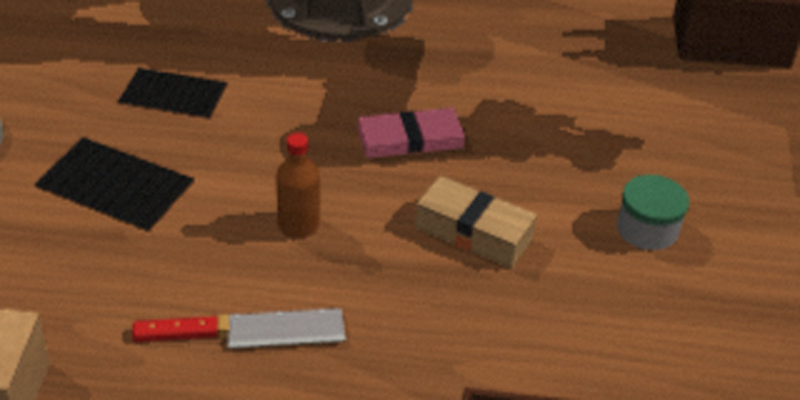

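```bash
cat > fit.py <<'E'
from h import *
import pickle
from scipy.optimize import minimize
d=pickle.load(open('det.pkl','rb'))
C={n:cam(n) for n in ('scene','top')}
def box(p,L,W,h,z0=0):
    x,y,a=p[:3];c,s=np.cos(a),np.sin(a)
    return np.array([[x+c*i*L/2-s*j*W/2,y+s*i*L/2+c*j*W/2,z] for i in(-1,1) for j in(-1,1) for z in (z0,z0+h)])
def soft(p,L,W,h,n,S=8):
    u=proj(C[n],box(p,L,W,h));hull=cv2.convexHull(((u+.5)*16*1).astype(np.int32))
    m=np.zeros((400*2,640*2),np.uint8);hull=cv2.convexHull(np.round((u+.5)*2*16).astype(np.int32))
    cv2.fillConvexPoly(m,hull,255,shift=4)
    return cv2.resize(m,(640,400),interpolation=cv2.INTER_AREA)/255.
def fit(masks,p0,L,W,h,freeh=False):
    def cost(p):
        hh=p[3] if freeh else h
        return sum(np.abs(soft(p,L,W,hh,n)-m).sum() for n,m in masks.items())
    best=None
    x0=list(p0)+([h] if freeh else [])
    sim=np.array([x0]+[[v+(0.015 if i!=2 else .15)*(i==j) for i,v in enumerate(x0)] for j in range(len(x0))])
    r=minimize(cost,x0,method='Nelder-Mead',options=dict(initial_simplex=sim,xatol=1e-4,fatol=.1))
    return r.x,r.fun
if __name__=='__main__':
    ms={'scene':(d['coarse_half','scene'][0]['pixels']|d['fine_half','scene'][0]['pixels']).astype(float),'top':d['coarse_half','top'][1]['pixels'].astype(float)}
    for k in (['scene'],['top'],['scene','top']):
        print('case',k,fit({n:ms[n] for n in k},[.51,.245,-1.95+np.pi/1],.14,.064,.046))
    print('freeh',fit(ms,[.51,.245,1.19],.14,.064,.046,True))
    mm={n:d['mat',n][0]['pixels'].astype(float) for n in C}
    for k in (['scene'],['top'],['scene','top']):
        print('mat',k,fit({n:mm[n] for n in k},[.491,-.252,1.2],.19,.115,.003))
    for q,hh in (('oil_bottle',.05),('paste_tin',.03),('wheel',.012),('knife',.01)):
        ce=[]
        for n in C:
            e=d[q,n][0]['extent'];ce.append(((e[0]+e[2])/2,(e[1]+e[3])/2))
        print(q,tri(C['scene'],ce[0],C['top'],ce[1]))
E
python3 fit.py
```

```text
case ['scene'] (array([0.51586621, 0.24098355, 1.15893638]), np.float64(53.76862745098039))
case ['top'] (array([0.52340505, 0.24621776, 1.14356926]), np.float64(98.58039215686274))
case ['scene', 'top'] (array([0.51894105, 0.24144791, 1.15282684]), np.float64(189.56470588235294))
freeh (array([0.51950801, 0.24191952, 1.16767733, 0.04940722]), np.float64(195.85490196078433))
mat ['scene'] (array([ 0.48868111, -0.25214056,  1.20412469]), np.float64(98.05882352941177))
mat ['top'] (array([ 0.49116248, -0.25194937,  1.23189288]), np.float64(76.34509803921569))
mat ['scene', 'top'] (array([ 0.49101092, -0.25248473,  1.2292727 ]), np.float64(183.13725490196077))
oil_bottle (array([0.53098309, 0.01166203, 0.05552988]), np.float64(0.002215774062090514))
paste_tin (array([0.48129281, 0.47281983, 0.02436571]), np.float64(0.013714895903278684))
wheel (array([ 0.43293374, -0.5140486 ,  0.0068735 ]), np.float64(0.004236443888964416))
knife (array([ 0.72611573, -0.02869397, -0.00386374]), np.float64(0.007079837337786783))
```

Request:
play_rows(steps=[{"gripper": 1, "ty": 1, "tz": 0.6, "ay": 1}, {"gripper": 1, "ty": 1, "tz": 0.6, "ay": 1}, {"gripper": 1, "ty": 1, "tz": 0.6, "ay": 1}, {"gripper": 1, "ty": 1, "tz": 0.6, "ay": 1}])

```text
invalid input
```

```bash
python3 -c "
from h import *
s=log();print(s['t'],s['q'],s['eef_pos'],s['ee_rot'])"
```

```text
0.95 [ 1.49710505e+00  3.58580075e-01  1.19125065e-02 -3.48120245e-05
 -1.22411480e+00 -2.88110515e-01] [0.23891906 0.63127247 0.40467331] [-1.68558398  1.57076074  2.66499139]
```

Request:
play_rows(steps=[{"gripper": 1, "ty": 1, "tz": 0.3, "ay": -1, "az": 1}, {"gripper": 1, "ty": 1, "tz": 0.3, "ay": -1, "az": 1}, {"gripper": 1, "ty": 1, "tz": 0.3, "ay": -1, "az": 1}, {"gripper": 1, "ty": 1, "tz": 0.3, "ay": -1, "az": 1}])

```text
invalid input
```

```bash
python3 -c "
from h import *
s=log();print(s['t'],s['q'],s['eef_pos'],s['ee_rot'])"
```

```text
0.95 [ 1.49710505e+00  3.58580075e-01  1.19125065e-02 -3.48120245e-05
 -1.22411480e+00 -2.88110515e-01] [0.23891906 0.63127247 0.40467331] [-1.68558398  1.57076074  2.66499139]
```

Request:
play_rows(steps=[{"gripper": 1, "ty": 0.5, "ay": -1, "az": -1, "ax": 1}, {"gripper": 1, "ty": 0.5, "ay": -1, "az": -1, "ax": 1}, {"gripper": 1, "ty": 0.5, "ay": -1, "az": -1, "ax": 1}, {"gripper": 1, "ty": 0.5, "ay": -1, "az": -1, "ax": 1}])

```text
invalid input
```

```bash
python3 -c "
from h import *
s=log();print(s['t'],s['q'],s['eef_pos'],s['ee_rot'])"
```

```text
0.95 [ 1.49710505e+00  3.58580075e-01  1.19125065e-02 -3.48120245e-05
 -1.22411480e+00 -2.88110515e-01] [0.23891906 0.63127247 0.40467331] [-1.68558398  1.57076074  2.66499139]
```

Request:
play_rows(newtons=40, steps=[{"gripper": 1, "tx": 0, "ty": 1, "tz": 0.6, "ax": 0, "ay": 1, "az": 0}, {"gripper": 1, "tx": 0, "ty": 1, "tz": 0.6, "ax": 0, "ay": 1, "az": 0}, {"gripper": 1, "tx": 0, "ty": 1, "tz": 0.6, "ax": 0, "ay": 1, "az": 0}, {"gripper": 1, "tx": 0, "ty": 1, "tz": 0.6, "ax": 0, "ay": 1, "az": 0}])

```text
t: 1.28
eef_pos: [0.312, 0.54, 0.3961]
ee_rot: [3.141, 1.146, 1.21]
force: [1.5, -0.4, -0.2]
width: 0.0875
```

```bash
python3 -c "
from h import *
s=log();print(s['t'],s['q'],s['eef_pos'],s['ee_rot'])"
```

```text
1.2833 [ 1.38090436  0.16059452 -0.36925296  0.12039381 -0.62460199 -0.25356713] [0.31198511 0.53998093 0.39610158] [3.14125444 1.14550825 1.20984319]
```

Request:
play_rows(steps=[{"gripper": 1, "tx": 0, "ty": 1, "tz": 0.3, "ax": 0, "ay": -1, "az": 1}, {"gripper": 1, "tx": 0, "ty": 1, "tz": 0.3, "ax": 0, "ay": -1, "az": 1}, {"gripper": 1, "tx": 0, "ty": 1, "tz": 0.3, "ax": 0, "ay": -1, "az": 1}, {"gripper": 1, "tx": 0, "ty": 1, "tz": 0.3, "ax": 0, "ay": -1, "az": 1}])

```text
t: 1.62
eef_pos: [0.3928, 0.4742, 0.4]
ee_rot: [1.771, 1.218, -0.237]
force: [0.5, 0.6, -0.6]
width: 0.0875
```

```bash
python3 -c "
from h import *
s=log();print(s['t'],s['q'],s['eef_pos'],s['ee_rot'])"
```

```text
1.6167 [ 1.28617533  0.22678347 -0.37524465  0.42463284 -0.99441597 -0.39092547] [0.39278596 0.47419994 0.39997391] [ 1.77105942  1.2176826  -0.23682103]
```

Request:
play_rows(steps=[{"gripper": 1, "tx": 0, "ty": 0.5, "tz": 0, "ax": 1, "ay": -1, "az": -1}, {"gripper": 1, "tx": 0, "ty": 0.5, "tz": 0, "ax": 1, "ay": -1, "az": -1}, {"gripper": 1, "tx": 0, "ty": 0.5, "tz": 0, "ax": 1, "ay": -1, "az": -1}, {"gripper": 1, "tx": 0, "ty": 0.5, "tz": 0, "ax": 1, "ay": -1, "az": -1}])

```text
t: 1.95
eef_pos: [0.4329, 0.4502, 0.4114]
ee_rot: [0.361, 1.404, -1.969]
force: [0.1, 0.1, -0.1]
width: 0.0878
```

```bash
python3 -c "
from h import *
s=log();print(s['t'],s['q'],s['eef_pos'],s['ee_rot'])"
```

```text
1.95 [ 1.12002076  0.32495654 -0.03186637  0.00893096 -1.3807453  -0.31098438] [0.43294475 0.45023675 0.4114254 ] [ 0.36135106  1.40380352 -1.96878505]
```

Request:
play_rows(steps=[{"gripper": 1, "tx": 0, "ty": 0.5, "tz": 0, "ax": -1, "ay": 0.5, "az": -1}, {"gripper": 1, "tx": 0, "ty": 0.5, "tz": 0, "ax": -1, "ay": 0.5, "az": -1}, {"gripper": 1, "tx": 0, "ty": 0.5, "tz": 0, "ax": -1, "ay": 0.5, "az": -1}, {"gripper": 1, "tx": 0, "ty": 0.5, "tz": 0, "ax": -1, "ay": 0.5, "az": -1}])

```text
t: 2.28
eef_pos: [0.4728, 0.42, 0.4079]
ee_rot: [-1.763, 1.273, 2.51]
force: [-0.9, 0.7, -0.6]
width: 0.0876
```

```bash
cat > kin.py <<'E'
from h import *
from scipy.optimize import least_squares
D=[json.loads(l) for l in open('log.jsonl')]
def fk(q,P):
    a,b,c,e,al=P[0:3],P[3:6],P[6:9],P[9:12],P[12:]
    s4=S[0]
    r1=R.from_euler('z',q[0]);r2=r1*R.from_euler('y',q[1]);r3=r2*R.from_euler('y',-q[2])
    r4=r3*R.from_euler('x',s4*q[3]);r5=r4*R.from_euler('y',-q[4]);r6=r5*R.from_euler('x',S[1]*q[5])
    M=R.from_matrix(np.array([[1,0,0],[0,-1,0],[0,0,-1]]).T)
    p=r1.apply(a)+r2.apply(b)+r3.apply(c)+r5.apply(e)
    return p,r6*M
def res(P):
    o=[]
    for d in D:
        p,r=fk(d['q'],P);o+=list((p-d['eef_pos'])*1000)
    return np.array(o+list(P*0.02))
S=[1,-1]
def fitk():
    P=np.array([0,0,.3,0,0,.4,.35,0,0,.15,0,0.])
    r=least_squares(res,P);return r.x
if __name__=='__main__':
    for S[0] in (1,-1):
      for S[1] in (1,-1):
        print(S,[round((fk(d['q'],np.zeros(12))[1].inv()*R.from_euler('xyz',d['ee_rot'])).magnitude(),3) for d in D])
E
python3 -c "
from h import *
s=log();print(s['t'],s['q'],s['eef_pos'],s['ee_rot'])";python3 kin.py
```

```text
2.2833 [ 0.92401972  0.3152316   0.06315884 -0.30656792 -1.33454515  0.28185251] [0.47280983 0.42003959 0.40793578] [-1.76259711  1.27297295  2.51020348]
[1, 1] [0.576, 0.576, 0.576, 0.576, 0.342, 0.764, 0.619, 0.723]
[1, -1] [0.0, 0.0, 0.0, 0.0, 0.241, 0.849, 0.018, 0.613]
[-1, 1] [0.576, 0.576, 0.576, 0.576, 0.507, 0.782, 0.622, 0.564]
[-1, -1] [0.0, 0.0, 0.0, 0.0, 0.0, 0.0, 0.0, 0.0]
```

Orientation structure confirmed exactly (signs −,−). Fit link vectors.

Run:
```python
import kin; from kin import *
kin.S[:]=[-1,-1]
P=kin.fitk();print(np.round(P,4));print(np.round(res(P)[:len(D)*3],1).tolist())
```

```text
[ 0.     -0.      0.1988 -0.     -0.      0.6016  0.4636 -0.     -0.
  0.1999 -0.1918  0.    ]
[-0.0, 0.0, 0.0, -0.0, 0.0, 0.0, -0.0, 0.0, 0.0, -0.0, 0.0, 0.0, -0.0, 0.0, -0.0, 0.0, -0.0, 0.0, -0.0, 0.0, -0.0, 0.0, -0.0, -0.0]
```

```bash
cat > ik.py <<'E'
from h import *
P=np.array([0,0,.1988,0,0,.6016,.4636,0,0,.1999,-.1918,0])
LO=np.array([-3.07,-1.43,-1.02,-3.03,-3.05,-3.03]);HI=np.array([3.07,2.12,1.25,1.67,0,3.03])
def rx(a):c,s=np.cos(a),np.sin(a);return np.array([[1,0,0],[0,c,-s],[0,s,c]])
def ry(a):c,s=np.cos(a),np.sin(a);return np.array([[c,0,s],[0,1,0],[-s,0,c]])
def rz(a):c,s=np.cos(a),np.sin(a);return np.array([[c,-s,0],[s,c,0],[0,0,1]])
M=np.diag([1.,-1,-1])
def fk(q,full=False):
    r1=rz(q[0]);r2=r1@ry(q[1]);r3=r2@ry(-q[2]);r5=r3@rx(-q[3])@ry(-q[4]);r6=r5@rx(-q[5])@M
    e=np.array([0,0,.1988])+r2@[0,0,.6016];w=e+r3@[.4636,0,0];k=w+r5@[0,-.1918,0];p=k+r5@[.1999,0,0]
    return (p,r6,e,w,k) if full else (p,r6)
def err(q,p,Rm):
    a,b=fk(q);return np.r_[p-a,0.3*R.from_matrix(Rm@b.T).as_rotvec()]
def ik(p,Rm,q0,it=60):
    q=np.array(q0,float)
    for _ in range(it):
        e=err(q,p,Rm)
        if np.linalg.norm(e)<1e-6:break
        J=np.array([(err(q+1e-6*np.eye(6)[i],p,Rm)-e)/-1e-6 for i in range(6)]).T
        dq=np.linalg.solve(J.T@J+1e-6*np.eye(6),J.T@e)
        q+=dq*min(1,.4/np.abs(dq).max())
    return q,np.linalg.norm(err(q,p,Rm))
def sols(p,Rm,n=40,seed=0):
    rng=np.random.default_rng(seed);o=[]
    for _ in range(n):
        q,e=ik(p,Rm,rng.uniform(LO,HI))
        q=(q+np.pi)%(2*np.pi)-np.pi
        if e<1e-4 and (q>=LO).all() and (q<=HI).all() and not any(np.abs(q-x).max()<.01 for x in o):o.append(q)
    return o
def toolR(x,y):
    x=x/np.linalg.norm(x);y=y/np.linalg.norm(y);return np.c_[x,y,np.cross(x,y)]
def hor(sx,sy,a,h=.09):
    """tool horizontal pointing at angle a, y up, grasp at sx,sy,h"""
    d=np.array([np.cos(a),np.sin(a),0]);return np.array([sx,sy,h])-.159*d,toolR(d,np.array([0,0,1.]))
def down(sx,sy,a,h):
    """tool down, tool y pointing at angle a"""
    return np.array([sx,sy,h+.159]),toolR(np.array([0,0,-1.]),np.array([np.cos(a),np.sin(a),0]))
E
python3 - <<'E'
from ik import *
np.set_printoptions(precision=2,suppress=True)
for x,y in ((.5,.25),(.42,.25),(.49,-.25)):
  for a in np.arange(-180,180,30):
    for q in sols(*hor(x,y,np.radians(a)),n=25):
        p,_,e,w,k=fk(q,True)
        print((x,y),a,q,'elbow',e,'w',w,'k',k)
E
```

```text
(0.5, 0.25) -180 [ 0.44  1.16  0.62 -0.75 -2.46 -2.19] elbow [0.5  0.24 0.44] w [0.86 0.41 0.2 ] k [0.86 0.25 0.09]
(0.5, 0.25) -150 [ 0.69  1.21  0.55 -0.27 -2.47 -1.78] elbow [0.43 0.36 0.41] w [0.72 0.59 0.13] k [0.81 0.43 0.09]
(0.5, 0.25) -120 [ 0.91  1.16  0.24  0.18 -2.22 -1.46] elbow [0.34 0.43 0.44] w [0.51 0.66 0.07] k [0.68 0.56 0.09]
(0.5, 0.25) -90 [ 1.1   1.06 -0.16  0.5  -1.88 -1.41] elbow [0.24 0.47 0.49] w [0.31 0.61 0.06] k [0.5  0.61 0.09]
(0.5, 0.25) -60 [ 1.25  0.94 -0.62  0.84 -1.58 -1.57] elbow [0.15 0.46 0.55] w [0.15 0.46 0.09] k [0.32 0.56 0.09]
(0.5, 0.25) 30 [-0.26  1.34 -0.95 -2.22 -2.06 -1.02] elbow [ 0.57 -0.15  0.34] w [ 0.27 -0.07 -0.01] k [0.19 0.07 0.09]
(0.5, 0.25) 60 [-0.31  0.91 -0.58 -1.78 -1.56 -1.64] elbow [ 0.45 -0.15  0.57] w [ 0.49 -0.16  0.1 ] k [ 0.32 -0.06  0.09]
(0.5, 0.25) 90 [-0.16  0.87 -0.21 -1.43 -1.65 -2.06] elbow [ 0.45 -0.07  0.59] w [ 0.67 -0.11  0.18] k [ 0.5  -0.11  0.09]
(0.5, 0.25) 120 [ 0.02  0.95  0.14 -1.19 -1.91 -2.26] elbow [0.49 0.01 0.55] w [0.81 0.01 0.21] k [ 0.68 -0.06  0.09]
(0.5, 0.25) 150 [ 0.21  1.06  0.44 -1.
[... 1802 characters left out ...]
49] elbow [ 0.14 -0.48  0.54] w [ 0.13 -0.44  0.08] k [ 0.13 -0.25  0.09]
(0.49, -0.25) 30 [-1.14  0.86 -0.3  -1.49 -1.61 -1.98] elbow [ 0.19 -0.41  0.59] w [ 0.27 -0.58  0.17] k [ 0.18 -0.43  0.09]
(0.49, -0.25) 60 [-0.96  0.92  0.05 -1.22 -1.85 -2.22] elbow [ 0.27 -0.39  0.56] w [ 0.44 -0.64  0.21] k [ 0.31 -0.56  0.09]
(0.49, -0.25) 90 [-0.77  1.03  0.36 -1.03 -2.14 -2.3 ] elbow [ 0.37 -0.36  0.51] w [ 0.63 -0.61  0.22] k [ 0.49 -0.61  0.09]
(0.49, -0.25) 120 [-0.54  1.13  0.57 -0.8  -2.4  -2.22] elbow [ 0.47 -0.28  0.45] w [ 0.8  -0.48  0.21] k [ 0.67 -0.56  0.09]
(0.49, -0.25) 150 [-0.29  1.19  0.56 -0.38 -2.47 -1.87] elbow [ 0.53 -0.16  0.42] w [ 0.89 -0.27  0.15] k [ 0.8  -0.43  0.09]
```

```bash
cat > sim.py <<'E'
from ik import *
np.set_printoptions(precision=2,suppress=True)
SP=np.array([2.39,2.39,3.01,3.14,3.14,3.14])*.7/12
def pose(g,a,th,s,yaw=0):
    """g grasp pt, a: u angle, th pitch deg, s sign"""
    u=np.array([np.cos(a),np.sin(a),0]);Z=np.array([0,0,1.]);t=np.radians(th)
    x=np.cos(t)*u-np.sin(t)*Z;y=s*(np.sin(t)*u+np.cos(t)*Z)
    return np.array(g),toolR(x,y)
BOT=np.array([.531,.012]);OBJ=[('bottle',.531,.012,.028,.15),('tin',.481,.473,.042,.06),('wheel',.433,-.514,.075,.025),('pink',.33,.145,.07,.046)]
def clear(q):
    p,Rm,e,w,k=fk(q,True);o=[]
    segs=[(e,w,.065),(w,k,.065),(k,p,.05),(p,p+Rm[:,0]*.11,.04)]
    b=p+Rm[:,0]*.08
    segs.append((b-Rm[:,2]*.07,b+Rm[:,2]*.07,.04))
    m={'floor':9}
    for A,B,r in segs:
        for f in np.linspace(0,1,12):
            c=A+(B-A)*f;m['floor']=min(m['floor'],c[2]-r)
            for n,x,y,R_,h in OBJ:
                dh=np.hypot(c[0]-x,c[1]-y)-R_-r;dz=c[2]-r-h
                dd=max(dh,dz);m[n]=min(m.get(n,9),dd)
    return m
def run(q,P0,P1,n):
    """interp from pose P0 to P1 in n rows; returns q, report"""
    g0,R0=P0;g1,R1=P1;rv=R.from_matrix(R1@R0.T).as_rotvec()
    mm={};mv=0;bad=[]
    for i in range(1,n+1):
        f=i/n;g=g0+(g1-g0)*f;Rm=R.from_rotvec(rv*f).as_matrix()@R0
        qn,e=ik(g-.159*Rm[:,0],Rm,q)
        mv=max(mv,(np.abs(qn-q)/SP).max());q=qn
        if e>1e-4:bad.append(('noIK',i))
        if (q<LO).any() or (q>HI).any():bad.append(('lim',i,np.where((q<LO)|(q>HI))[0].tolist()))
        for k_,v in clear(q).items():mm[k_]=min(mm.get(k_,9),v)
    return q,mv,{k_:round(v,3) for k_,v in mm.items()},bad[:4]
E
cat > plan1.py <<'E'
from sim import *
import itertools
s=telemetry.get_state();q0=s['q'];R0=R.from_euler('xyz',s['ee_rot']).as_matrix();g0=s['eef_pos']+.159*R0[:,0]
C=np.array([.519,.242]);A=1.155;MC=np.array([.491,-.252]);MA=1.23
def plan(opt,s2,S,SA,verbose=False,B1=20,B2=20):
    a=A+(np.pi if opt=='B' else 0);sa=SA+(np.pi if opt=='B' else 0);ma=MA+(np.pi if opt=='B' else 0)
    u=lambda x:np.array([np.cos(x),np.sin(x)])
    g=np.r_[C+.02*u(a),.023];S=np.array(S)
    W=[('above',pose(g+[0,0,.15],a,90+B1,1),30),('pick',pose(g,a,90+B1,1),8),('lift',pose(g+[0,0,.15],a,90+B1,1),8),
     ('turn',pose(np.r_[S,.20],sa,B1,1),25),('stand',pose(np.r_[S,.09],sa,B1,1),6)]
    d=np.array([*(np.cos(np.radians(B1))*u(sa)),-np.sin(np.radians(B1))])
    W+=[('ret',pose(np.r_[S,.09]-.1*d,sa,B1,1),5),('over1',pose(np.r_[S-.02*u(sa),.30],sa,90,1),20)]
    if s2<0:
        for k in (1,2,3): W.append((f'spin{k}',(np.r_[S,.30],pose(np.r_[S,.3],sa,90,1)[1]@rx(SPIN*k*np.pi/3)),12))
    d2=np.array([*(-np.cos(np.radians(B2))*u(sa)),-np.sin(np.radians(B2))])
    W+=[('side2',pose(np.r_[S,.09]-.12*d2,sa,180-B2,s2),25),('grip2',pose(np.r_[S,.09],sa,180-B2,s2),6),
        ('lift2',pose(np.r_[S,.25],sa,180-B2,s2),8)]
    gm=np.r_[MC-.02*u(ma),.026]
    W+=[('lay',pose(np.r_[S,.25],sa,90-B2,s2),15),('overmat',pose(gm+[0,0,.15],ma,90-B2,s2),30),('place',pose(gm,ma,90-B2,s2),8)]
    q=q0;P=(g0,R0);out=[];nb=0
    for n,p,r in W:
        q,mv,mm,bad=run(q,P,p,r);P=p;nb+=len(bad);out.append((n,q,round(mv,2),mm,bad))
    return nb,min(o[3]['floor'] for o in out),min(o[3]['bottle'] for o in out),max(o[2] for o in out),out
if __name__=='__main__':
  for opt in 'AB':
    for s2,SPIN in ((1,0),(-1,1),(-1,-1)):
      for S in ((.5,.24),(.45,.2),(.5,.3)):
        for SA in (A,A-.4,A+.4):
          r=plan(opt,s2,S,SA);print(opt,s2,SPIN,S,round(SA,2),r[:1],np.round(r[1:4],3),[(o[0],o[4]) for o in r[4] if o[4]][:2])
E
time python3 plan1.py
```

```text
A 1 0 (0.5, 0.24) 1.16 (24,) [ 0.03 -0.01  0.9 ] [('turn', [('lim', 19, [5]), ('lim', 20, [5]), ('lim', 21, [5]), ('lim', 22, [5])]), ('stand', [('lim', 1, [5]), ('lim', 2, [5]), ('lim', 3, [5]), ('lim', 4, [5])])]
A 1 0 (0.5, 0.24) 0.76 (40,) [-0.17 -0.04  4.74] [('turn', [('noIK', 17), ('lim', 18, [4]), ('lim', 19, [4]), ('lim', 20, [4])]), ('stand', [('lim', 1, [2, 4]), ('lim', 2, [2, 4]), ('lim', 3, [2, 4]), ('lim', 4, [2, 4])])]
A 1 0 (0.5, 0.24) 1.56 (24,) [ 0.03 -0.04  0.65] [('turn', [('lim', 17, [5]), ('lim', 18, [5]), ('lim', 19, [5]), ('lim', 20, [5])]), ('stand', [('lim', 1, [5]), ('lim', 2, [5]), ('lim', 3, [5]), ('lim', 4, [5])])]
A 1 0 (0.45, 0.2) 1.16 (24,) [0.03 0.01 0.94] [('turn', [('lim', 18, [5]), ('lim', 19, [5]), ('lim', 20, [5]), ('lim', 21, [5])]), ('stand', [('lim', 1, [5]), ('lim', 2, [5]), ('lim', 3, [5]), ('lim', 4, [5])])]
A 1 0 (0.45, 0.2) 0.76 (40,) [-0.21 -0.04  6.92] [('turn', [('noIK', 17), ('lim', 17, [2, 4]), ('noIK', 18), ('lim', 19, [4])]), ('stand', [('lim', 1, [2, 4]), ('noIK', 2), ('lim', 2, [2, 4]), ('noIK', 3)])]
A 1 0 (0.45, 0.2) 1.56 (24,
[... 8775 characters left out ...]
', 4, [5])])]
B -1 -1 (0.5, 0.3) 1.16 (14,) [0.03 0.03 1.4 ] [('side2', [('lim', 17, [5]), ('lim', 18, [5]), ('lim', 19, [5]), ('lim', 20, [5])]), ('grip2', [('lim', 1, [5]), ('lim', 2, [5]), ('lim', 3, [5]), ('lim', 4, [5])])]
B -1 -1 (0.5, 0.3) 0.76 (24,) [ 0.03  0.05 11.37] [('side2', [('noIK', 13), ('lim', 13, [2, 4]), ('noIK', 14), ('lim', 14, [2, 4])]), ('grip2', [('noIK', 1), ('lim', 1, [2, 4]), ('noIK', 2), ('lim', 2, [2, 4])])]
B -1 -1 (0.5, 0.3) 1.56 (16,) [ 0.03 -0.02  0.78] [('side2', [('lim', 13, [5]), ('lim', 14, [5]), ('lim', 15, [5]), ('lim', 16, [5])]), ('grip2', [('lim', 1, [5]), ('lim', 2, [5]), ('lim', 3, [5]), ('lim', 4, [5])])]
real	0m46.343s
user	0m46.587s
sys	0m0.276s
```

```bash
cat > p2.py <<'E'
import plan1; from plan1 import *
plan1.SPIN=0
for S in ((.5,.3),(.5,.33),(.46,.3),(.55,.3)):
  for SA in (1.05,1.16,1.3):
    r=plan('B',1,S,SA);print(S,SA,r[:4],[(o[0],o[3]['bottle']) for o in r[4] if o[3]['bottle']<.06],[(o[0],o[3]['tin']) for o in r[4] if o[3]['tin']<.03])
for o in plan('B',1,(.5,.3),1.16)[4]:print(*o)
E
python3 p2.py
```

```text
(0.5, 0.3) 1.05 (0, np.float64(0.029), np.float64(0.035), np.float64(1.76)) [('side2', np.float64(0.043)), ('grip2', np.float64(0.035)), ('lift2', np.float64(0.049)), ('overmat', np.float64(0.049))] [('stand', np.float64(0.017)), ('ret', np.float64(0.024))]
(0.5, 0.3) 1.16 (0, np.float64(0.029), np.float64(0.03), np.float64(1.38)) [('side2', np.float64(0.03)), ('grip2', np.float64(0.03)), ('lift2', np.float64(0.045)), ('overmat', np.float64(0.049))] [('stand', np.float64(0.017)), ('ret', np.float64(0.024))]
(0.5, 0.3) 1.3 (0, np.float64(0.029), np.float64(0.017), np.float64(1.08)) [('side2', np.float64(0.022)), ('grip2', np.float64(0.017)), ('lift2', np.float64(0.028)), ('overmat', np.float64(0.049))] [('stand', np.float64(0.017)), ('ret', np.float64(0.02))]
(0.5, 0.33) 1.05 (0, np.float64(0.029), np.float64(0.031), np.float64(1.91)) [('grip2', np.float64(0.031)), ('lift2', np.float64(0.048)), ('overmat', np.float64(0.049))] [('stand', np.float64(0.017)), ('ret', np.float64(0.017))]
(0.5, 0.33) 1.16 (0, np.float64(0.029), np.float64(0.027), np.float64(1.48)) [('side2', np.float64(0.0
[... 3674 characters left out ...]
np.float64(0.087), 'bottle': np.float64(0.045), 'tin': np.float64(0.133), 'wheel': np.float64(0.34), 'pink': np.float64(0.051)} []
lay [ 0.93  0.39 -0.02  0.08 -1.51 -1.36] 1.38 {'floor': np.float64(0.231), 'bottle': np.float64(0.12), 'tin': np.float64(0.171), 'wheel': np.float64(0.382), 'pink': np.float64(0.185)} []
overmat [ 0.12  0.23 -0.53  0.37 -1.   -0.69] 0.25 {'floor': np.float64(0.182), 'bottle': np.float64(0.049), 'tin': np.float64(0.183), 'wheel': np.float64(0.19), 'pink': np.float64(0.158)} []
place [ 0.09  0.42 -0.73  0.55 -0.64 -0.91] 0.25 {'floor': np.float64(0.032), 'bottle': np.float64(0.081), 'tin': np.float64(0.315), 'wheel': np.float64(0.19), 'pink': np.float64(0.212)} []
```

```bash
cat > go.py <<'E'
from sim import *
from scipy.linalg import logm,expm
K=['tx','ty','tz','ax','ay','az']
def plan(target,n=None,st=None,start=None):
    """target=(grasp,R). prints row for n rows"""
    if start is None:
        s=st or log();q=s['q'];T0=np.eye(4);T0[:3,:3]=R.from_euler('xyz',s['ee_rot']).as_matrix();T0[:3,3]=s['eef_pos']
    else: q,T0=start
    g,Rm=target;T1=np.eye(4);T1[:3,:3]=Rm;T1[:3,3]=g-.159*Rm[:,0]
    L=np.real(logm(np.linalg.inv(T0)@T1))
    need=max(np.abs(L[:3,3]).max()/.025,np.abs([L[2,1],L[0,2],L[1,0]]).max()/np.radians(6),np.linalg.norm(L[:3,3])/.041,)
    if n is None:n=int(np.ceil(need+1e-6))
    while True:
        E=expm(L/n);row=np.r_[E[:3,3]/.025,R.from_matrix(E[:3,:3]).as_rotvec()/np.radians(6)]
        row=np.round(row,2)
        if np.abs(row).max()>1: n+=1;continue
        I=np.eye(4);I[:3,3]=row[:3]*.025;I[:3,:3]=R.from_rotvec(row[3:]*np.radians(6)).as_matrix()
        T=T0.copy();qq=q.copy();mv=0;mm={};bad=[]
        for i in range(n):
            T=T@I;qn,e=ik(T[:3,3],T[:3,:3],qq);mv=max(mv,(np.abs(qn-qq)/SP).max());qq=qn
            if e>1e-4 or (qq<LO).any() or (qq>HI).any():bad.append(i)
            for k_,v in clear(qq).items():mm[k_]=round(float(min(mm.get(k_,9),v)),3)
        if mv>.95 and n<60: n=int(np.ceil(n*mv/.9));continue
        break
    print(f'rows {n}',{k:float(v) for k,v in zip(K,row)},f'mv {mv:.2f}',mm,'bad',bad,'end g',np.round(T[:3,3]+.159*T[:3,0],3),'q',qq)
    return qq,T
def cur():
    s=log();Rm=R.from_euler('xyz',s['ee_rot']).as_matrix()
    print('t',round(s['t'],2),'grasp',np.round(s['eef_pos']+.159*Rm[:,0],4),'x',np.round(Rm[:,0],3),'y',np.round(Rm[:,1],3),'F',np.round(s['force'],1),'w',round(s['width'],4));return s,Rm
E
python3 - <<'E'
from go import *
A=1.155+np.pi;u=np.array([np.cos(A),np.sin(A),0]);g=np.array([.519,.242,.023])+.02*u
plan(pose(g+[0,0,.15],A,110,1))
E
```

```text
rows 15 {'tx': -0.01, 'ty': 0.72, 'tz': 0.25, 'ax': 0.94, 'ay': 0.28, 'az': -0.0} mv 0.62 {'floor': 0.178, 'bottle': 0.095, 'tin': 0.138, 'wheel': 0.487, 'pink': 0.132} bad [] end g [0.51 0.22 0.17] q [ 0.64  0.12 -0.44 -0.25 -0.73 -0.89]
```

Request:
play_rows(newtons=40, steps=[{"gripper": 1, "tx": -0.01, "ty": 0.72, "tz": 0.25, "ax": 0.94, "ay": 0.28, "az": 0}, {"gripper": 1, "tx": -0.01, "ty": 0.72, "tz": 0.25, "ax": 0.94, "ay": 0.28, "az": 0}, {"gripper": 1, "tx": -0.01, "ty": 0.72, "tz": 0.25, "ax": 0.94, "ay": 0.28, "az": 0}, {"gripper": 1, "tx": -0.01, "ty": 0.72, "tz": 0.25, "ax": 0.94, "ay": 0.28, "az": 0}, {"gripper": 1, "tx": -0.01, "ty": 0.72, "tz": 0.25, "ax": 0.94, "ay": 0.28, "az": 0}, {"gripper": 1, "tx": -0.01, "ty": 0.72, "tz": 0.25, "ax": 0.94, "ay": 0.28, "az": 0}, {"gripper": 1, "tx": -0.01, "ty": 0.72, "tz": 0.25, "ax": 0.94, "ay": 0.28, "az": 0}, {"gripper": 1, "tx": -0.01, "ty": 0.72, "tz": 0.25, "ax": 0.94, "ay": 0.28, "az": 0}, {"gripper": 1, "tx": -0.01, "ty": 0.72, "tz": 0.25, "ax": 0.94, "ay": 0.28, "az": 0}, {"gripper": 1, "tx": -0.01, "ty": 0.72, "tz": 0.25, "ax": 0.94, "ay": 0.28, "az": 0}, {"gripper": 1, "tx": -0.01, "ty": 0.72, "tz": 0.25, "ax": 0.94, "ay": 0.28, "az": 0}, {"gripper": 1, "tx": -0.01, "ty": 0.72, "tz": 0.25, "ax": 0.94, "ay": 0.28, "az": 0}, {"gripper": 1, "tx": -0.01, "ty": 0.72, "tz": 0.25, "ax": 0.94, "ay": 0.28, "az": 0}, {"gripper": 1, "tx": -0.01, "ty": 0.72, "tz": 0.25, "ax": 0.94, "ay": 0.28, "az": 0}, {"gripper": 1, "tx": -0.01, "ty": 0.72, "tz": 0.25, "ax": 0.94, "ay": 0.28, "az": 0}])

```text
t: 3.53
eef_pos: [0.4874, 0.1734, 0.3226]
ee_rot: [-1.574, 1.23, 1.141]
force: [-0.7, -0.3, 0.6]
width: 0.0876
```

Run:
```python
from go import *
s,Rm=cur();c=cam('wrist',s);f=optics.grab_frame('wrist')
A=1.155;x,y=.519,.242
ca,sa=np.cos(A),np.sin(A)
im=f[:,:,::-1].copy()
P=lambda i,j,z:[x+ca*i*.07-sa*j*.032,y+sa*i*.07+ca*j*.032,z]
for z,col in((.046,(255,0,0)),(.0,(0,255,0))):
    cv2.polylines(im,[np.round(proj(c,[P(*ij,z) for ij in ((-1,-1),(1,-1),(1,1),(-1,1))])).astype(np.int32)],True,col,1)
cv2.imwrite('pics/wrist2.png',im);cv2.imwrite('pics/wrist2raw.png',f[:,:,::-1])
```

```text
t 3.53 grasp [0.51 0.22 0.17] x [ 0.14  0.3  -0.94] y [-0.39 -0.86 -0.33] F [-0.7 -0.3  0.6] w 0.0876
```

View pics/wrist2.png

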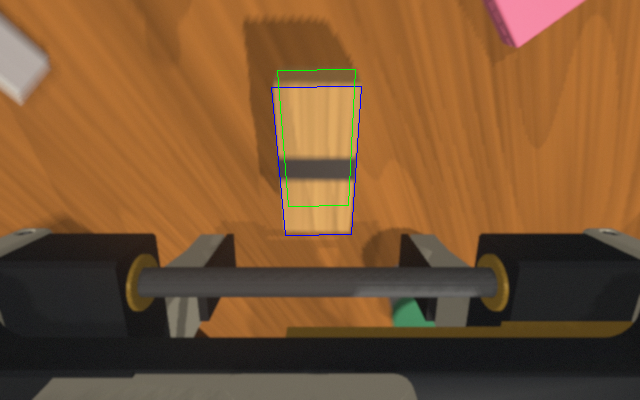

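Run:
```python
import cv2
a=cv2.imread('pics/wrist2.png')[55:245,250:385];b=cv2.imread('pics/wrist2raw.png')[55:245,250:385]
cv2.imwrite('pics/z2.png',cv2.resize(cv2.hconcat([a,b]),None,fx=2.9,fy=2.9,interpolation=cv2.INTER_CUBIC))
```

```text
(no output)
```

View pics/z2.png

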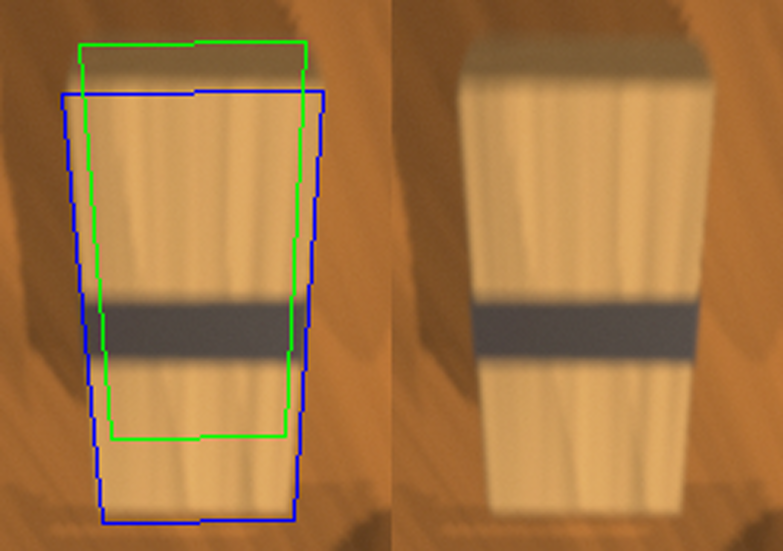

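Run:
```python
from go import *
s=telemetry.get_state();c=cam('wrist',s)
px=[(66.5,82),(324.5,82),(290.5,515),(97.5,515)]
uv=[(250+a/2.9,55+b/2.9) for a,b in px]
for z in (.04,.046,.052):
    Q=np.array([onz(c,p,z) for p in uv]);
    print(z,'ctr',Q.mean(0),'L',np.linalg.norm((Q[0]+Q[1]-Q[2]-Q[3])/2),'W',np.linalg.norm(Q[0]-Q[1]),np.linalg.norm(Q[2]-Q[3]),'yaw',np.arctan2(*((Q[2]+Q[3]-Q[0]-Q[1])[:2][::-1])))
```

```text
0.04 ctr [0.52 0.24 0.04] L 0.14240730953025454 W 0.06400904982500302 0.06483391127599324 yaw 1.1320591216710898
0.046 ctr [0.51 0.24 0.05] L 0.13880823698652872 W 0.062391343440864055 0.06319535809536313 yaw 1.1320591216710887
0.052 ctr [0.51 0.23 0.05] L 0.13520916444280287 W 0.06077363705672506 0.06155680491473287 yaw 1.1320591216710891
```

Run:
```python
from go import *
np.set_printoptions(precision=4,suppress=True)
s=telemetry.get_state();c=cam('wrist',s)
uv=[(250+a/2.9,55+b/2.9) for a,b in [(66.5,82),(324.5,82),(290.5,515),(97.5,515)]]
print(np.mean([onz(c,p,.046) for p in uv],0),np.mean([onz(c,p,.044) for p in uv],0))
A=1.135+np.pi;u=np.array([np.cos(A),np.sin(A),0]);g=np.r_[np.mean([onz(c,p,.046) for p in uv],0)[:2],.023]+.02*u
st=plan(pose(g+[0,0,.07],A,110,1))
plan(pose(g,A,110,1),start=st)
```

```text
[0.5142 0.2363 0.046 ] [0.5147 0.2373 0.044 ]
rows 3 {'tx': 0.98, 'ty': 0.39, 'tz': 0.01, 'ax': -0.0, 'ay': 0.01, 'az': -0.04} mv 0.33 {'floor': 0.099, 'bottle': 0.077, 'tin': 0.172, 'wheel': 0.481, 'pink': 0.066} bad [] end g [0.506 0.218 0.093] q [ 0.6321  0.2126 -0.5258 -0.3233 -0.5454 -0.8157]
rows 3 {'tx': 0.87, 'ty': 0.32, 'tz': -0.0, 'ax': -0.0, 'ay': -0.0, 'az': 0.0} mv 0.30 {'floor': 0.029, 'bottle': 0.064, 'tin': 0.173, 'wheel': 0.481, 'pink': 0.017} bad [] end g [0.506 0.218 0.023] q [ 0.6146  0.3324 -0.5438 -0.4288 -0.4213 -0.6826]
```

Request:
play_rows(steps=[{"gripper": 1, "tx": 0.98, "ty": 0.39, "tz": 0.01, "ax": 0, "ay": 0.01, "az": -0.04}, {"gripper": 1, "tx": 0.98, "ty": 0.39, "tz": 0.01, "ax": 0, "ay": 0.01, "az": -0.04}, {"gripper": 1, "tx": 0.98, "ty": 0.39, "tz": 0.01, "ax": 0, "ay": 0.01, "az": -0.04}, {"gripper": 1, "tx": 0.82, "ty": 0.3, "tz": 0, "ax": 0, "ay": 0, "az": 0}, {"gripper": 1, "tx": 0.82, "ty": 0.3, "tz": 0, "ax": 0, "ay": 0, "az": 0}, {"gripper": 1, "tx": 0.82, "ty": 0.3, "tz": 0, "ax": 0, "ay": 0, "az": 0}, {"gripper": 1, "tx": 0, "ty": 0, "tz": 0, "ax": 0, "ay": 0, "az": 0}])

```text
t: 4.17
eef_pos: [0.4851, 0.1714, 0.1745]
ee_rot: [-1.571, 1.223, 1.147]
force: [-0.4, -0.4, -0.0]
width: 0.0877
```

Run:
```python
from go import *
s,Rm=cur()
f=optics.grab_frame('wrist');g=optics.grab_frame('scene')
cv2.imwrite('pics/w3.png',cv2.vconcat([cv2.resize(f,(480,300)),cv2.resize(g[120:260,270:494],(480,300))])[:,:,::-1])
```

```text
t 4.17 grasp [0.51 0.22 0.03] x [ 0.14  0.31 -0.94] y [-0.39 -0.86 -0.34] F [-0.4 -0.4 -0. ] w 0.0877
```

View pics/w3.png

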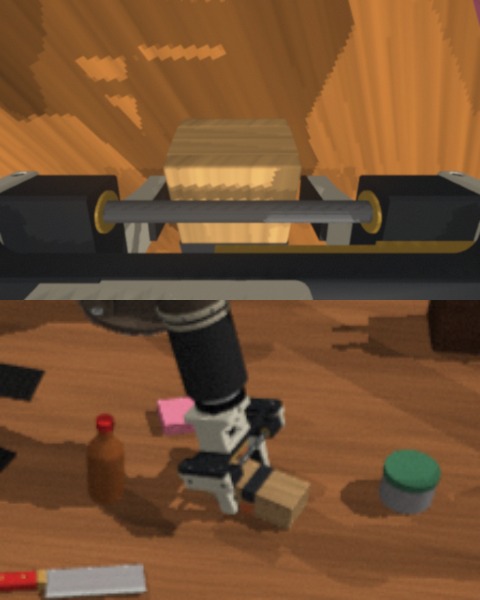

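Request:
play_rows(newtons=50, steps=[{"gripper": 0, "tx": 0, "ty": 0, "tz": 0, "ax": 0, "ay": 0, "az": 0}, {"gripper": 0, "tx": 0, "ty": 0, "tz": 0, "ax": 0, "ay": 0, "az": 0}, {"gripper": 0, "tx": 0, "ty": 0, "tz": 0, "ax": 0, "ay": 0, "az": 0}, {"gripper": 0, "tx": 0, "ty": 0, "tz": 0, "ax": 0, "ay": 0, "az": 0}, {"gripper": 0, "tx": 0, "ty": 0, "tz": 0, "ax": 0, "ay": 0, "az": 0}, {"gripper": 0, "tx": 0, "ty": 0, "tz": 0, "ax": 0, "ay": 0, "az": 0}])

```text
t: 4.77
eef_pos: [0.4865, 0.1722, 0.1792]
ee_rot: [-1.585, 1.217, 1.135]
force: [-1.9, -1.1, 6.8]
width: 0.0635
```

Run:
```python
from go import *
np.set_printoptions(precision=4,suppress=True)
s,Rm=cur();g=s['eef_pos']+.159*Rm[:,0]
plan((g+[0,0,.02],Rm),n=4);plan((g+[0,0,.14],Rm))
```

```text
t 4.77 grasp [0.5098 0.2221 0.03  ] x [ 0.146  0.314 -0.938] y [-0.383 -0.856 -0.347] F [-1.9 -1.1  6.8] w 0.0635
rows 4 {'tx': -0.19, 'ty': -0.07, 'tz': -0.0, 'ax': 0.0, 'ay': -0.0, 'az': -0.0} mv 0.07 {'floor': 0.041, 'bottle': 0.069, 'tin': 0.169, 'wheel': 0.484, 'pink': 0.023} bad [] end g [0.51  0.222 0.05 ] q [ 0.6226  0.2899 -0.5309 -0.3856 -0.4685 -0.7234]
rows 6 {'tx': -0.88, 'ty': -0.32, 'tz': -0.0, 'ax': 0.0, 'ay': -0.0, 'az': -0.0} mv 0.30 {'floor': 0.059, 'bottle': 0.071, 'tin': 0.169, 'wheel': 0.483, 'pink': 0.041} bad [] end g [0.509 0.222 0.17 ] q [ 0.6411  0.1095 -0.4568 -0.2558 -0.7063 -0.8924]
```

Request:
play_rows(steps=[{"gripper": 0, "tx": -0.19, "ty": -0.07, "tz": 0, "ax": 0, "ay": 0, "az": 0}, {"gripper": 0, "tx": -0.19, "ty": -0.07, "tz": 0, "ax": 0, "ay": 0, "az": 0}, {"gripper": 0, "tx": -0.19, "ty": -0.07, "tz": 0, "ax": 0, "ay": 0, "az": 0}, {"gripper": 0, "tx": -0.19, "ty": -0.07, "tz": 0, "ax": 0, "ay": 0, "az": 0}])

```text
t: 5.1
eef_pos: [0.4858, 0.1719, 0.1986]
ee_rot: [-1.58, 1.219, 1.14]
force: [-0.8, -0.3, -5.3]
width: 0.064
```

Run:
```python
from go import *
np.set_printoptions(precision=4,suppress=True)
s,Rm=cur();g=s['eef_pos']+.159*Rm[:,0]
f=optics.grab_frame('wrist');h=optics.grab_frame('scene')
cv2.imwrite('pics/w4.png',cv2.vconcat([cv2.resize(f,(480,300)),cv2.resize(h[120:260,270:494],(480,300))])[:,:,::-1])
```

```text
t 5.1 grasp [0.5086 0.2216 0.0493] x [ 0.144  0.313 -0.939] y [-0.384 -0.857 -0.344] F [-0.8 -0.3 -5.3] w 0.064
```

View pics/w4.png

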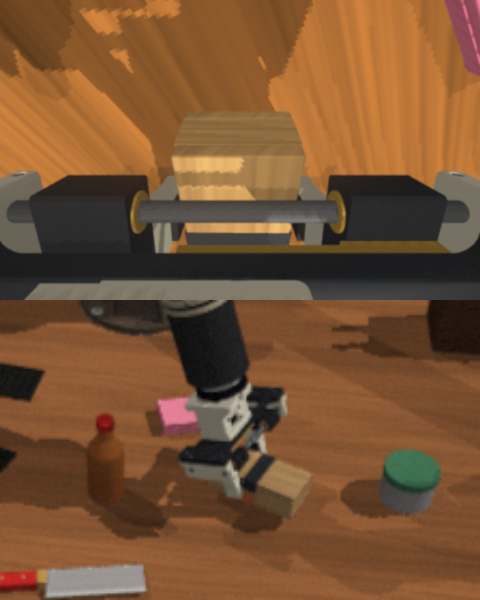

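Run:
```python
from go import *
np.set_printoptions(precision=4,suppress=True)
s,Rm=cur();g=s['eef_pos']+.159*Rm[:,0]
st=plan((g+[0,0,.12],Rm))
a=1.16+np.pi
st=plan(pose([.48,.30,.20],a,20.2,1),n=22,start=st)
st=plan(pose([.48,.30,.10],a,20.2,1),start=st)
```

```text
t 5.2 grasp [0.5094 0.2221 0.0501] x [ 0.146  0.314 -0.938] y [-0.383 -0.857 -0.346] F [ 0.3 -0.3 -4.6] w 0.0635
rows 5 {'tx': -0.9, 'ty': -0.33, 'tz': -0.0, 'ax': 0.0, 'ay': 0.0, 'az': -0.0} mv 0.29 {'floor': 0.08, 'bottle': 0.075, 'tin': 0.169, 'wheel': 0.484, 'pink': 0.062} bad [] end g [0.509 0.222 0.17 ] q [ 0.6418  0.1105 -0.4569 -0.2557 -0.7058 -0.893 ]
rows 22 {'tx': -0.09, 'ty': -0.54, 'tz': 0.11, 'ax': -0.01, 'ay': 0.0, 'az': 0.68} mv 0.52 {'floor': 0.179, 'bottle': 0.099, 'tin': 0.119, 'wheel': 0.509, 'pink': 0.134} bad [] end g [0.477 0.302 0.202] q [ 1.0067  0.8653  0.1959  0.1732 -2.1041 -1.4217]
rows 4 {'tx': 0.36, 'ty': -0.96, 'tz': -0.04, 'ax': 0.02, 'ay': -0.01, 'az': 0.01} mv 0.21 {'floor': 0.077, 'bottle': 0.263, 'tin': 0.027, 'wheel': 0.743, 'pink': 0.149} bad [] end g [0.48 0.3  0.1 ] q [ 1.0016  0.9776  0.1762  0.1633 -1.9781 -1.4525]
```

Request:
play_rows(steps=[{"gripper": 0, "tx": -0.9, "ty": -0.33, "tz": 0, "ax": 0, "ay": 0, "az": 0}, {"gripper": 0, "tx": -0.9, "ty": -0.33, "tz": 0, "ax": 0, "ay": 0, "az": 0}, {"gripper": 0, "tx": -0.9, "ty": -0.33, "tz": 0, "ax": 0, "ay": 0, "az": 0}, {"gripper": 0, "tx": -0.9, "ty": -0.33, "tz": 0, "ax": 0, "ay": 0, "az": 0}, {"gripper": 0, "tx": -0.9, "ty": -0.33, "tz": 0, "ax": 0, "ay": 0, "az": 0}, {"gripper": 0, "tx": -0.09, "ty": -0.54, "tz": 0.11, "ax": -0.01, "ay": 0, "az": 0.68}, {"gripper": 0, "tx": -0.09, "ty": -0.54, "tz": 0.11, "ax": -0.01, "ay": 0, "az": 0.68}, {"gripper": 0, "tx": -0.09, "ty": -0.54, "tz": 0.11, "ax": -0.01, "ay": 0, "az": 0.68}, {"gripper": 0, "tx": -0.09, "ty": -0.54, "tz": 0.11, "ax": -0.01, "ay": 0, "az": 0.68}, {"gripper": 0, "tx": -0.09, "ty": -0.54, "tz": 0.11, "ax": -0.01, "ay": 0, "az": 0.68}, {"gripper": 0, "tx": -0.09, "ty": -0.54, "tz": 0.11, "ax": -0.01, "ay": 0, "az": 0.68}, {"gripper": 0, "tx": -0.09, "ty": -0.54, "tz": 0.11, "ax": -0.01, "ay": 0, "az": 0.68}, {"gripper": 0, "tx": -0.09, "ty": -0.54, "tz": 0.11, "ax": -0.01, "ay": 0, "az": 0.68}, {"gripper": 0, "tx": -0.09, "ty": -0.54, "tz": 0.11, "ax": -0.01, "ay": 0, "az": 0.68}, {"gripper": 0, "tx": -0.09, "ty": -0.54, "tz": 0.11, "ax": -0.01, "ay": 0, "az": 0.68}])

```text
t: 6.45
eef_pos: [0.5139, 0.3045, 0.3443]
ee_rot: [1.582, 1.209, -1.973]
force: [0.5, -0.7, -5.5]
width: 0.0636
```

Request:
play_rows(steps=[{"gripper": 0, "tx": -0.09, "ty": -0.54, "tz": 0.11, "ax": -0.01, "ay": 0, "az": 0.68}, {"gripper": 0, "tx": -0.09, "ty": -0.54, "tz": 0.11, "ax": -0.01, "ay": 0, "az": 0.68}, {"gripper": 0, "tx": -0.09, "ty": -0.54, "tz": 0.11, "ax": -0.01, "ay": 0, "az": 0.68}, {"gripper": 0, "tx": -0.09, "ty": -0.54, "tz": 0.11, "ax": -0.01, "ay": 0, "az": 0.68}, {"gripper": 0, "tx": -0.09, "ty": -0.54, "tz": 0.11, "ax": -0.01, "ay": 0, "az": 0.68}, {"gripper": 0, "tx": -0.09, "ty": -0.54, "tz": 0.11, "ax": -0.01, "ay": 0, "az": 0.68}, {"gripper": 0, "tx": -0.09, "ty": -0.54, "tz": 0.11, "ax": -0.01, "ay": 0, "az": 0.68}, {"gripper": 0, "tx": -0.09, "ty": -0.54, "tz": 0.11, "ax": -0.01, "ay": 0, "az": 0.68}, {"gripper": 0, "tx": -0.09, "ty": -0.54, "tz": 0.11, "ax": -0.01, "ay": 0, "az": 0.68}, {"gripper": 0, "tx": -0.09, "ty": -0.54, "tz": 0.11, "ax": -0.01, "ay": 0, "az": 0.68}, {"gripper": 0, "tx": -0.09, "ty": -0.54, "tz": 0.11, "ax": -0.01, "ay": 0, "az": 0.68}, {"gripper": 0, "tx": -0.09, "ty": -0.54, "tz": 0.11, "ax": -0.01, "ay": 0, "az": 0.68}])

```text
t: 7.45
eef_pos: [0.5364, 0.4394, 0.2547]
ee_rot: [1.565, 0.356, -1.976]
force: [-0.1, 0.4, -4.6]
width: 0.0637
```

Run:
```python
from go import *
np.set_printoptions(precision=4,suppress=True)
s,Rm=cur();c=cam('wrist',s)
f=optics.grab_frame('wrist');h=optics.grab_frame('scene')
cv2.imwrite('pics/w5.png',cv2.vconcat([cv2.resize(f,(480,300)),cv2.resize(h[80:240,270:526],(480,300))])[:,:,::-1])
a=1.16+np.pi
st=plan(pose([.48,.30,.10],a,20.2,1))
```

```text
t 7.45 grasp [0.4776 0.3025 0.1993] x [-0.37  -0.861 -0.349] y [-0.133 -0.323  0.937] F [-0.1  0.4 -4.6] w 0.0637
rows 4 {'tx': 0.34, 'ty': -0.89, 'tz': -0.05, 'ax': 0.02, 'ay': -0.01, 'az': -0.0} mv 0.19 {'floor': 0.077, 'bottle': 0.262, 'tin': 0.028, 'wheel': 0.743, 'pink': 0.149} bad [] end g [0.48  0.299 0.101] q [ 1.0015  0.9772  0.1759  0.1627 -1.9806 -1.4497]
```

View pics/w5.png

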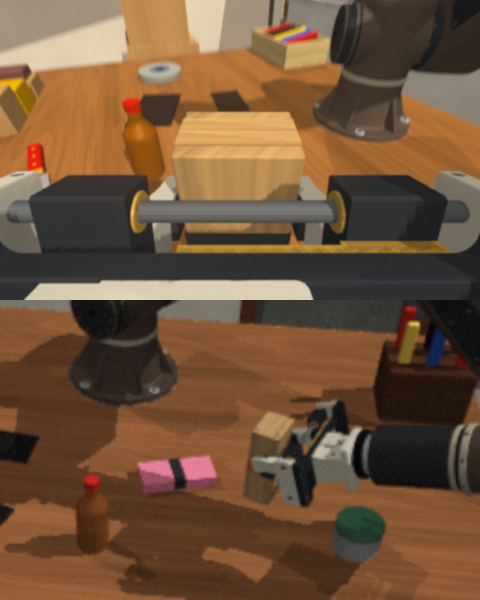

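Request:
play_rows(steps=[{"gripper": 0, "tx": 0.34, "ty": -0.89, "tz": -0.05, "ax": 0.02, "ay": -0.01, "az": 0}, {"gripper": 0, "tx": 0.34, "ty": -0.89, "tz": -0.05, "ax": 0.02, "ay": -0.01, "az": 0}, {"gripper": 0, "tx": 0.34, "ty": -0.89, "tz": -0.05, "ax": 0.02, "ay": -0.01, "az": 0}, {"gripper": 0, "tx": 0.34, "ty": -0.89, "tz": -0.05, "ax": 0.02, "ay": -0.01, "az": 0}, {"gripper": 0, "tx": 0.05, "ty": -0.14, "tz": 0, "ax": 0, "ay": 0, "az": 0}, {"gripper": 0, "tx": 0.05, "ty": -0.14, "tz": 0, "ax": 0, "ay": 0, "az": 0}])

```text
t: 8.05
eef_pos: [0.5405, 0.4357, 0.153]
ee_rot: [1.572, 0.357, -1.981]
force: [-0.1, 0.5, -3.8]
width: 0.064
```

Run:
```python
from go import *
np.set_printoptions(precision=4,suppress=True)
s,Rm=cur();print(R.from_matrix(Rm).as_euler('xyz'))
h=optics.grab_frame('scene')
cv2.imwrite('pics/w6.png',cv2.resize(h[120:220,330:490],(800,500),interpolation=cv2.INTER_CUBIC)[:,:,::-1])
```

```text
t 8.05 grasp [0.481  0.2991 0.0973] x [-0.374 -0.859 -0.35 ] y [-0.141 -0.32   0.937] F [-0.1  0.5 -3.8] w 0.064
[ 1.5722  0.3575 -1.9812]
```

View pics/w6.png

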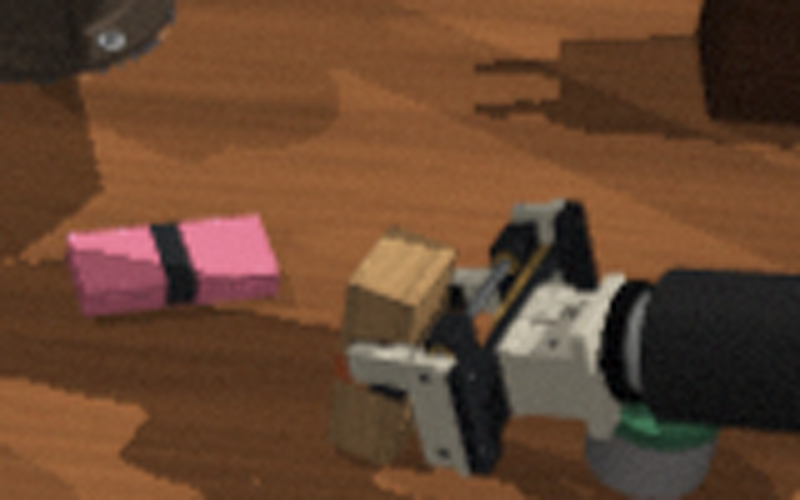

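Request:
play_rows(steps=[{"gripper": 0, "tx": 0.04, "ty": -0.11, "tz": 0, "ax": 0, "ay": 0, "az": 0}, {"gripper": 0, "tx": 0.04, "ty": -0.11, "tz": 0, "ax": 0, "ay": 0, "az": 0}, {"gripper": 0, "tx": 0.02, "ty": -0.06, "tz": 0, "ax": 0, "ay": 0, "az": 0}, {"gripper": 0, "tx": 0, "ty": 0, "tz": 0, "ax": 0, "ay": 0, "az": 0}])

```text
t: 8.43
eef_pos: [0.5405, 0.4364, 0.1476]
ee_rot: [1.573, 0.357, -1.98]
force: [1.3, 1.4, 1.5]
width: 0.0637
```

Request:
play_rows(steps=[{"gripper": 0, "tx": 0.02, "ty": -0.06, "tz": 0, "ax": 0, "ay": 0, "az": 0}, {"gripper": 0, "tx": 0, "ty": 0, "tz": 0, "ax": 0, "ay": 0, "az": 0}])

```text
t: 8.6
eef_pos: [0.5405, 0.4366, 0.1473]
ee_rot: [1.574, 0.355, -1.979]
force: [-0.2, 3.4, 9.0]
width: 0.0638
```

Request:
play_rows(steps=[{"gripper": 0, "tx": 0.02, "ty": -0.06, "tz": 0, "ax": 0, "ay": 0, "az": 0}, {"gripper": 0, "tx": 0, "ty": 0, "tz": 0, "ax": 0, "ay": 0, "az": 0}])

```text
t: 8.77
eef_pos: [0.5405, 0.4368, 0.147]
ee_rot: [1.574, 0.354, -1.978]
force: [-0.7, 5.3, 15.7]
width: 0.064
```

Request:
play_rows(steps=[{"gripper": 0, "tx": -0.02, "ty": 0.06, "tz": 0, "ax": 0, "ay": 0, "az": 0}, {"gripper": 0, "tx": -0.01, "ty": 0.02, "tz": 0, "ax": 0, "ay": 0, "az": 0}, {"gripper": 0, "tx": 0, "ty": 0, "tz": 0, "ax": 0, "ay": 0, "az": 0}])

```text
t: 9.02
eef_pos: [0.5405, 0.4365, 0.1474]
ee_rot: [1.574, 0.356, -1.979]
force: [0.3, 3.4, 8.0]
width: 0.0639
```

Request:
play_rows(steps=[{"gripper": 0.8, "tx": 0, "ty": 0, "tz": 0, "ax": 0, "ay": 0, "az": 0}, {"gripper": 1, "tx": 0, "ty": 0, "tz": 0, "ax": 0, "ay": 0, "az": 0}, {"gripper": 1, "tx": 0, "ty": 0, "tz": 0, "ax": 0, "ay": 0, "az": 0}, {"gripper": 1, "tx": 0, "ty": 0, "tz": 0, "ax": 0, "ay": 0, "az": 0}, {"gripper": 1, "tx": 0, "ty": 0, "tz": 0, "ax": 0, "ay": 0, "az": 0}])

```text
t: 9.43
eef_pos: [0.5403, 0.4359, 0.1447]
ee_rot: [1.572, 0.356, -1.981]
force: [0.7, -0.2, 0.2]
width: 0.0862
```

Run:
```python
from go import *
np.set_printoptions(precision=4,suppress=True)
s,Rm=cur();print(R.from_matrix(Rm).as_euler('xyz'))
h=optics.grab_frame('scene');f=optics.grab_frame('wrist')
cv2.imwrite('pics/w7.png',cv2.vconcat([cv2.resize(f,(480,300)),cv2.resize(h[100:225,310:510],(480,300))])[:,:,::-1])
```

```text
t 9.43 grasp [0.4809 0.2993 0.0893] x [-0.374 -0.86  -0.349] y [-0.141 -0.319  0.937] F [ 0.7 -0.2  0.2] w 0.0862
[ 1.5724  0.3561 -1.981 ]
```

View pics/w7.png

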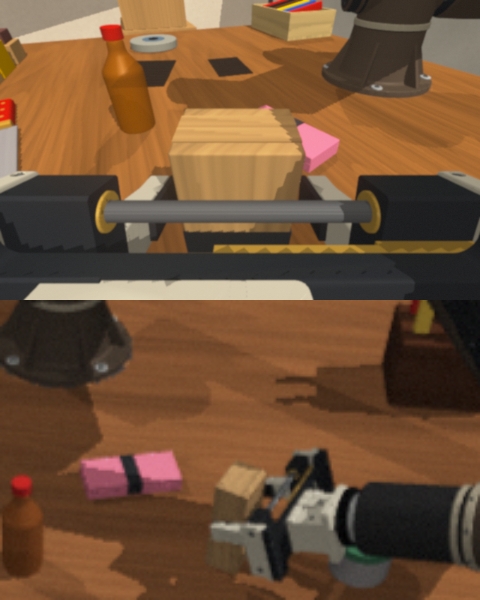

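Request:
play_rows(steps=[{"gripper": 1, "tx": -0.4, "ty": 0, "tz": 0, "ax": 0, "ay": 0, "az": 0}, {"gripper": 1, "tx": -1, "ty": 0, "tz": 0, "ax": 0, "ay": 0, "az": 0}, {"gripper": 1, "tx": -1, "ty": 0, "tz": 0, "ax": 0, "ay": 0, "az": 0}, {"gripper": 1, "tx": -1, "ty": 0, "tz": 0, "ax": 0, "ay": 0, "az": 0}, {"gripper": 1, "tx": -0.6, "ty": 0, "tz": 0, "ax": 0, "ay": 0, "az": 0}])

```text
t: 9.95
eef_pos: [0.5782, 0.5236, 0.1808]
ee_rot: [1.573, 0.358, -1.98]
force: [0.3, 0.7, -0.1]
width: 0.0876
```

Run:
```python
from go import *
np.set_printoptions(precision=4,suppress=True)
s,Rm=cur()
h=optics.grab_frame('scene');f=optics.grab_frame('wrist');t=optics.grab_frame('top')
for n,i in (('s8',h),('t8',t),('wr8',f)):cv2.imwrite(f'pics/{n}.png',i[:,:,::-1])
cv2.imwrite('pics/w8.png',cv2.vconcat([cv2.hconcat([cv2.resize(f,(400,250)),cv2.resize(t[150:250,180:340],(400,250))]),cv2.resize(h[110:210,340:500],(800,350),interpolation=cv2.INTER_CUBIC)])[:,:,::-1])
a=1.16+np.pi;ua=np.array([np.cos(a),np.sin(a),0])
S=np.array([.481,.299,0])
st=plan(pose(S-.06*ua+[0,0,.30],a,80,1))
d2=np.r_[-np.cos(np.radians(20))*ua[:2],-np.sin(np.radians(20))]
st2=plan(pose(S+[0,0,.092]-.13*d2+[0,0,.05],a,160,1),start=st)
st2=plan(pose(S+[0,0,.092]-.13*d2,a,160,1),start=st2)
st2=plan(pose(S+[0,0,.092],a,160,1),start=st2)
```

```text
t 9.95 grasp [0.519  0.387  0.1252] x [-0.373 -0.859 -0.35 ] y [-0.141 -0.32   0.937] F [ 0.3  0.7 -0.1] w 0.0876
rows 13 {'tx': -0.33, 'ty': 0.97, 'tz': -0.0, 'ax': -0.0, 'ay': -0.0, 'az': -0.76} mv 0.45 {'floor': 0.118, 'bottle': 0.263, 'tin': 0.058, 'wheel': 0.649, 'pink': 0.215} bad [] end g [0.505 0.355 0.301] q [ 0.9526  0.3296  0.0662  0.0385 -1.4825 -1.3697]
rows 25 {'tx': 0.04, 'ty': 0.73, 'tz': -0.0, 'ax': 0.0, 'ay': -0.0, 'az': -0.54} mv 0.91 {'floor': 0.161, 'bottle': 0.036, 'tin': 0.194, 'wheel': 0.258, 'pink': 0.115} bad [] end g [0.434 0.191 0.184] q [-0.2967  0.2728 -0.5883 -1.4294 -1.2448  0.8202]
rows 2 {'tx': 0.24, 'ty': 0.89, 'tz': -0.01, 'ax': 0.01, 'ay': -0.0, 'az': 0.06} mv 0.46 {'floor': 0.113, 'bottle': 0.034, 'tin': 0.251, 'wheel': 0.235, 'pink': 0.067} bad [] end g [0.432 0.187 0.136] q [-0.3195  0.4003 -0.6071 -1.4537 -1.2295  0.9708]
rows 6 {'tx': 0.87, 'ty': 0.0, 'tz': 0.0, 'ax': -0.0, 'ay': -0.0, 'az': 0.0} mv 0.28 {'floor': 0.069, 'bottle': 0.036, 'tin': 0.134, 'wheel': 0.245, 'pink': 0.033} bad [] end g [0.481 0.3   0.092] q [-0.0949  0.5412 -0.5679 -1.6923 -1.1196  1.0805]
```

View pics/w8.png

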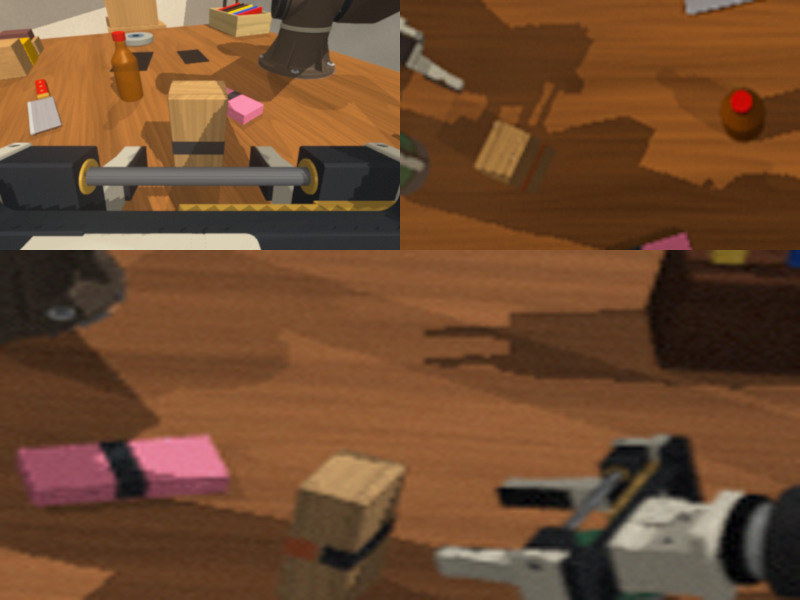

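```bash
cat > cc.py <<'E'
from go import *
def gpts():
    p=[]
    for z in np.linspace(-.097,.097,7):
        for y in(-.039,.039):
            for x in(.0,.04,.08,.112):p.append([x,y,z])
    for z in (-.065,.065,-.045,.045):
        for y in(-.01,.01):
            for x in(.12,.15,.178):p.append([x,y,z])
    for x in(-.02,.03,.06):
        for y in(.06,.1):
            for z in(-.04,.04):p.append([x,y,z])
    return np.array(p)
G=gpts()
def bd(T,C,a,dim):
    """min dist of gripper pts to box centred C, yaw a, dims"""
    W=G@T[:3,:3].T+T[:3,3];L=(W-C)@rz(a)
    d=np.maximum(np.abs(L)-np.array(dim)/2,0);return np.linalg.norm(d,axis=1).min(),W[:,2].min()
def path(start,row,n,C,a,dim):
    T=start.copy();I=np.eye(4);I[:3,3]=np.array(row[:3])*.025;I[:3,:3]=R.from_rotvec(np.array(row[3:])*np.radians(6)).as_matrix();o=[];zz=[]
    for i in range(n):
        T=T@I;d,z=bd(T,C,a,dim);o.append(round(d,3));zz.append(z)
    return o,round(min(zz),3)
E
python3 - <<'E'
from cc import *
np.set_printoptions(precision=4,suppress=True)
s,Rm=cur();T0=np.eye(4);T0[:3,:3]=Rm;T0[:3,3]=s['eef_pos']
a=1.16+np.pi;ua=np.array([np.cos(a),np.sin(a),0])
Sm=np.array([.478,.293,.07]);dim=[.046,.064,.14]
st=plan(pose(Sm*[1,1,0]-.07*ua+[0,0,.30],a,80,1))
print(path(T0,[-.33,.97,0,0,0,-.76],13,Sm,a,dim))
g2=Sm*[1,1,0]+.006*ua+[0,0,.092]
d2=np.r_[-np.cos(np.radians(20))*ua[:2],-np.sin(np.radians(20))]
for n in (26,):
  st2=plan(pose(g2-.13*d2+[0,0,.05],a,160,1),start=st,n=n)
  print(path(st[1],[.04,.73,0,0,0,-.54],25,Sm,a,dim))
E
```

```text
t 10.1 grasp [0.5184 0.386  0.1238] x [-0.373 -0.859 -0.349] y [-0.141 -0.32   0.937] F [ 0.4 -0.7 -0.7] w 0.0873
rows 13 {'tx': -0.33, 'ty': 0.96, 'tz': -0.0, 'ax': -0.0, 'ay': -0.0, 'az': -0.76} mv 0.44 {'floor': 0.118, 'bottle': 0.265, 'tin': 0.058, 'wheel': 0.648, 'pink': 0.216} bad [] end g [0.506 0.357 0.299] q [ 0.9533  0.3338  0.0677  0.0384 -1.4798 -1.3705]
([np.float64(0.062), np.float64(0.066), np.float64(0.071), np.float64(0.078), np.float64(0.084), np.float64(0.092), np.float64(0.099), np.float64(0.107), np.float64(0.116), np.float64(0.124), np.float64(0.132), np.float64(0.14), np.float64(0.148)], np.float64(0.12))
rows 26 {'tx': 0.02, 'ty': 0.72, 'tz': -0.0, 'ax': 0.0, 'ay': -0.0, 'az': -0.51} mv 0.86 {'floor': 0.164, 'bottle': 0.029, 'tin': 0.201, 'wheel': 0.257, 'pink': 0.118} bad [] end g [0.427 0.175 0.186] q [-0.3158  0.2438 -0.5856 -1.3868 -1.2443  0.7834]
([np.float64(0.145), np.float64(0.144), np.float64(0.142), np.float64(0.141), np.float64(0.139), np.float64(0.137), np.float64(0.135), np.float64(0.132), np.float64(0.128), np.float64(0.124), np.float64(0.12), np.float64(0.116), np.float64(0.112), np.float64(0.108), np.float64(0.105), np.float64(0.101), np.float64(0.097), np.float64(0.094), np.float64(0.091), np.float64(0.088), np.float64(0.085), np.float64(0.082), np.float64(0.08), np.float64(0.078), np.float64(0.077)], np.float64(0.12))
```

Request:
play_rows(steps=[{"gripper": 1, "tx": -0.33, "ty": 0.96, "tz": 0, "ax": 0, "ay": 0, "az": -0.76}, {"gripper": 1, "tx": -0.33, "ty": 0.96, "tz": 0, "ax": 0, "ay": 0, "az": -0.76}, {"gripper": 1, "tx": -0.33, "ty": 0.96, "tz": 0, "ax": 0, "ay": 0, "az": -0.76}, {"gripper": 1, "tx": -0.33, "ty": 0.96, "tz": 0, "ax": 0, "ay": 0, "az": -0.76}, {"gripper": 1, "tx": -0.33, "ty": 0.96, "tz": 0, "ax": 0, "ay": 0, "az": -0.76}, {"gripper": 1, "tx": -0.33, "ty": 0.96, "tz": 0, "ax": 0, "ay": 0, "az": -0.76}, {"gripper": 1, "tx": -0.33, "ty": 0.96, "tz": 0, "ax": 0, "ay": 0, "az": -0.76}, {"gripper": 1, "tx": -0.33, "ty": 0.96, "tz": 0, "ax": 0, "ay": 0, "az": -0.76}, {"gripper": 1, "tx": -0.33, "ty": 0.96, "tz": 0, "ax": 0, "ay": 0, "az": -0.76}, {"gripper": 1, "tx": -0.33, "ty": 0.96, "tz": 0, "ax": 0, "ay": 0, "az": -0.76}, {"gripper": 1, "tx": -0.33, "ty": 0.96, "tz": 0, "ax": 0, "ay": 0, "az": -0.76}, {"gripper": 1, "tx": -0.33, "ty": 0.96, "tz": 0, "ax": 0, "ay": 0, "az": -0.76}, {"gripper": 1, "tx": -0.33, "ty": 0.96, "tz": 0, "ax": 0, "ay": 0, "az": -0.76}])

```text
t: 11.18
eef_pos: [0.5158, 0.3812, 0.4569]
ee_rot: [1.58, 1.395, -1.973]
force: [-0.3, 0.0, 0.7]
width: 0.0874
```

Run:
```python
from cc import *
np.set_printoptions(precision=4,suppress=True)
s,Rm=cur()
c=cam('wrist',s);f=optics.grab_frame('wrist');h=optics.grab_frame('scene')
im=f[:,:,::-1].copy();ih=h[:,:,::-1].copy();cs=cam('scene')
a=1.16+np.pi;ua=np.array([np.cos(a),np.sin(a),0]);v=np.array([-ua[1],ua[0],0])
Sm=np.array([.478,.293,.0])
for z,col in((.14,(255,0,0)),(.0,(0,255,0))):
    Q=[Sm+i*.023*ua+j*.032*v+[0,0,z] for i,j in ((-1,-1),(1,-1),(1,1),(-1,1))]
    cv2.polylines(im,[np.round(proj(c,Q)).astype(np.int32)],True,col,1)
    cv2.polylines(ih,[np.round(proj(cs,Q)).astype(np.int32)],True,col,1)
cv2.imwrite('pics/w9.png',cv2.vconcat([im[:260],cv2.resize(ih[120:220,300:460],(640,330))]))
g2=Sm+.006*ua+[0,0,.092]
d2=np.r_[-np.cos(np.radians(20))*ua[:2],-np.sin(np.radians(20))]
st2=plan(pose(g2-.13*d2+[0,0,.05],a,160,1),n=26)
```

```text
t 11.18 grasp [0.5049 0.3556 0.3003] x [-0.068 -0.161 -0.985] y [-0.394 -0.902  0.175] F [-0.3  0.   0.7] w 0.0874
rows 26 {'tx': 0.03, 'ty': 0.72, 'tz': -0.0, 'ax': 0.0, 'ay': -0.0, 'az': -0.51} mv 0.86 {'floor': 0.162, 'bottle': 0.029, 'tin': 0.201, 'wheel': 0.253, 'pink': 0.116} bad [] end g [0.428 0.176 0.185] q [-0.3219  0.2563 -0.5881 -1.3964 -1.2506  0.8037]
```

View pics/w9.png

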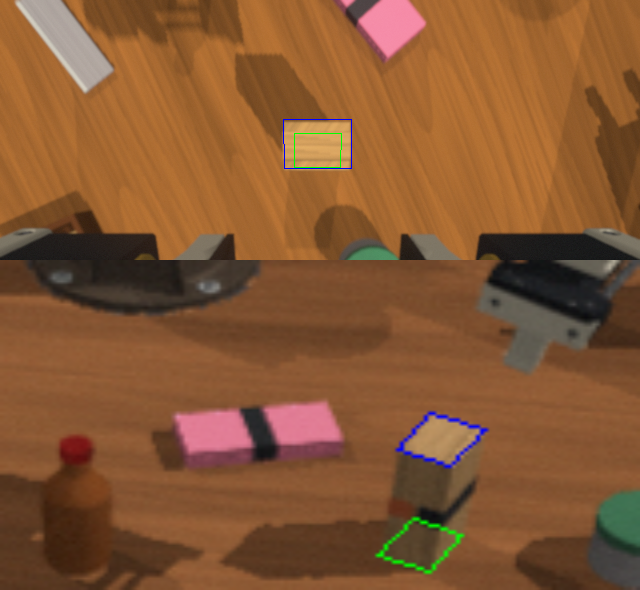

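Request:
play_rows(steps=[{"gripper": 1, "tx": 0.03, "ty": 0.72, "tz": 0, "ax": 0, "ay": 0, "az": -0.51}, {"gripper": 1, "tx": 0.03, "ty": 0.72, "tz": 0, "ax": 0, "ay": 0, "az": -0.51}, {"gripper": 1, "tx": 0.03, "ty": 0.72, "tz": 0, "ax": 0, "ay": 0, "az": -0.51}, {"gripper": 1, "tx": 0.03, "ty": 0.72, "tz": 0, "ax": 0, "ay": 0, "az": -0.51}, {"gripper": 1, "tx": 0.03, "ty": 0.72, "tz": 0, "ax": 0, "ay": 0, "az": -0.51}, {"gripper": 1, "tx": 0.03, "ty": 0.72, "tz": 0, "ax": 0, "ay": 0, "az": -0.51}, {"gripper": 1, "tx": 0.03, "ty": 0.72, "tz": 0, "ax": 0, "ay": 0, "az": -0.51}, {"gripper": 1, "tx": 0.03, "ty": 0.72, "tz": 0, "ax": 0, "ay": 0, "az": -0.51}, {"gripper": 1, "tx": 0.03, "ty": 0.72, "tz": 0, "ax": 0, "ay": 0, "az": -0.51}, {"gripper": 1, "tx": 0.03, "ty": 0.72, "tz": 0, "ax": 0, "ay": 0, "az": -0.51}, {"gripper": 1, "tx": 0.03, "ty": 0.72, "tz": 0, "ax": 0, "ay": 0, "az": -0.51}, {"gripper": 1, "tx": 0.03, "ty": 0.72, "tz": 0, "ax": 0, "ay": 0, "az": -0.51}, {"gripper": 1, "tx": 0.03, "ty": 0.72, "tz": 0, "ax": 0, "ay": 0, "az": -0.51}])

```text
t: 12.37
eef_pos: [0.4254, 0.1746, 0.4135]
ee_rot: [-1.573, 1.055, 1.158]
force: [-0.3, -1.5, -0.6]
width: 0.0874
```

Run:
```python
from cc import *
np.set_printoptions(precision=4,suppress=True)
s,Rm=cur();print(s['q'])
a=1.16+np.pi;ua=np.array([np.cos(a),np.sin(a),0])
g2=np.array([.478,.293,.0])+.006*ua+[0,0,.092]
d2=np.r_[-np.cos(np.radians(20))*ua[:2],-np.sin(np.radians(20))]
st2=plan(pose(g2-.13*d2+[0,0,.05],a,160,1),n=14)
```

```text
t 12.37 grasp [0.4569 0.2464 0.2751] x [ 0.198  0.452 -0.87 ] y [-0.347 -0.798 -0.493] F [-0.3 -1.5 -0.6] w 0.0874
[ 0.6951 -0.1127 -0.4492 -0.315  -0.7902 -0.9335]
rows 14 {'tx': 0.01, 'ty': 0.66, 'tz': -0.0, 'ax': 0.0, 'ay': -0.0, 'az': -0.48} mv 0.80 {'floor': 0.164, 'bottle': 0.03, 'tin': 0.2, 'wheel': 0.256, 'pink': 0.118} bad [] end g [0.426 0.176 0.188] q [-0.3225  0.2491 -0.5879 -1.3923 -1.2541  0.7938]
```

Request:
play_rows(steps=[{"gripper": 1, "tx": 0.01, "ty": 0.66, "tz": 0, "ax": 0, "ay": 0, "az": -0.48}, {"gripper": 1, "tx": 0.01, "ty": 0.66, "tz": 0, "ax": 0, "ay": 0, "az": -0.48}, {"gripper": 1, "tx": 0.01, "ty": 0.66, "tz": 0, "ax": 0, "ay": 0, "az": -0.48}, {"gripper": 1, "tx": 0.01, "ty": 0.66, "tz": 0, "ax": 0, "ay": 0, "az": -0.48}, {"gripper": 1, "tx": 0.01, "ty": 0.66, "tz": 0, "ax": 0, "ay": 0, "az": -0.48}, {"gripper": 1, "tx": 0.01, "ty": 0.66, "tz": 0, "ax": 0, "ay": 0, "az": -0.48}, {"gripper": 1, "tx": 0.01, "ty": 0.66, "tz": 0, "ax": 0, "ay": 0, "az": -0.48}, {"gripper": 1, "tx": 0.01, "ty": 0.66, "tz": 0, "ax": 0, "ay": 0, "az": -0.48}, {"gripper": 1, "tx": 0.01, "ty": 0.66, "tz": 0, "ax": 0, "ay": 0, "az": -0.48}, {"gripper": 1, "tx": 0.01, "ty": 0.66, "tz": 0, "ax": 0, "ay": 0, "az": -0.48}, {"gripper": 1, "tx": 0.01, "ty": 0.66, "tz": 0, "ax": 0, "ay": 0, "az": -0.48}, {"gripper": 1, "tx": 0.01, "ty": 0.66, "tz": 0, "ax": 0, "ay": 0, "az": -0.48}, {"gripper": 1, "tx": 0.01, "ty": 0.66, "tz": 0, "ax": 0, "ay": 0, "az": -0.48}, {"gripper": 1, "tx": 0.01, "ty": 0.66, "tz": 0, "ax": 0, "ay": 0, "az": -0.48}])

```text
t: 13.53
eef_pos: [0.367, 0.0393, 0.2431]
ee_rot: [-1.572, 0.35, 1.158]
force: [0.5, 0.3, -0.7]
width: 0.0875
```

Run:
```python
from cc import *
np.set_printoptions(precision=4,suppress=True)
s,Rm=cur();print(s['q'])
h=optics.grab_frame('scene');f=optics.grab_frame('wrist')
cv2.imwrite('pics/w10.png',cv2.vconcat([cv2.resize(f,(480,300)),cv2.resize(h[60:235,270:550],(480,300))])[:,:,::-1])
a=1.16+np.pi;ua=np.array([np.cos(a),np.sin(a),0])
Sm=np.array([.478,.293,.07])
g2=np.array([.478,.293,.0])+.006*ua+[0,0,.092]
d2=np.r_[-np.cos(np.radians(20))*ua[:2],-np.sin(np.radians(20))]
st=plan(pose(g2-.13*d2,a,160,1),n=4);print(bd(st[1],Sm,a,[.046,.064,.14]))
st=plan(pose(g2-.02*d2,a,160,1),n=6,start=st);print(bd(st[1],Sm,a,[.046,.064,.14]))
```

```text
t 13.53 grasp [0.4269 0.1761 0.1887] x [ 0.377  0.861 -0.343] y [-0.136 -0.314 -0.939] F [ 0.5  0.3 -0.7] w 0.0875
[-0.3221  0.2477 -0.5874 -1.3944 -1.2544  0.7926]
rows 4 {'tx': 0.17, 'ty': 0.46, 'tz': -0.01, 'ax': -0.02, 'ay': 0.0, 'az': -0.01} mv 0.27 {'floor': 0.114, 'bottle': 0.029, 'tin': 0.265, 'wheel': 0.228, 'pink': 0.068} bad [] end g [0.427 0.176 0.137] q [-0.3464  0.3992 -0.6096 -1.4322 -1.2439  0.9739]
(np.float64(0.08473844035243615), np.float64(0.07681734220917677))
rows 6 {'tx': 0.73, 'ty': 0.0, 'tz': -0.0, 'ax': -0.0, 'ay': 0.0, 'az': 0.0} mv 0.24 {'floor': 0.076, 'bottle': 0.036, 'tin': 0.165, 'wheel': 0.235, 'pink': 0.034} bad [] end g [0.468 0.27  0.1  ] q [-0.154   0.5154 -0.5865 -1.6352 -1.1457  1.0697]
(np.float64(0.012871867111764294), np.float64(0.039435278320250094))
```

View pics/w10.png

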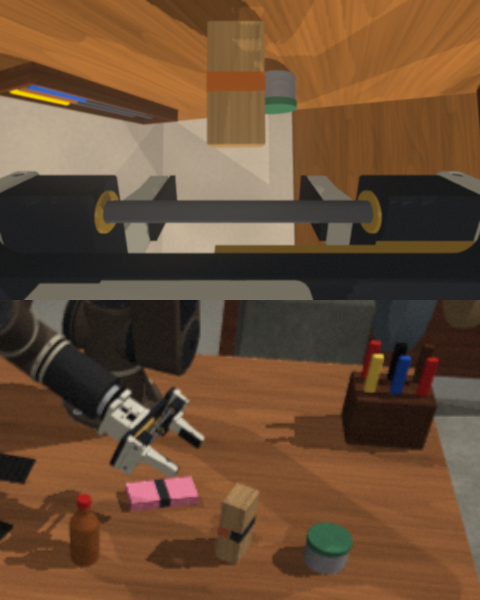

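Request:
play_rows(steps=[{"gripper": 1, "tx": 0.17, "ty": 0.46, "tz": -0.01, "ax": -0.02, "ay": 0, "az": -0.01}, {"gripper": 1, "tx": 0.17, "ty": 0.46, "tz": -0.01, "ax": -0.02, "ay": 0, "az": -0.01}, {"gripper": 1, "tx": 0.17, "ty": 0.46, "tz": -0.01, "ax": -0.02, "ay": 0, "az": -0.01}, {"gripper": 1, "tx": 0.17, "ty": 0.46, "tz": -0.01, "ax": -0.02, "ay": 0, "az": -0.01}, {"gripper": 1, "tx": 0.73, "ty": 0, "tz": 0, "ax": 0, "ay": 0, "az": 0}, {"gripper": 1, "tx": 0.73, "ty": 0, "tz": 0, "ax": 0, "ay": 0, "az": 0}, {"gripper": 1, "tx": 0.73, "ty": 0, "tz": 0, "ax": 0, "ay": 0, "az": 0}])

```text
t: 14.22
eef_pos: [0.3896, 0.0874, 0.1762]
ee_rot: [-1.58, 0.35, 1.16]
force: [-0.2, -0.1, 1.2]
width: 0.0874
```

Run:
```python
from cc import *
np.set_printoptions(precision=4,suppress=True)
s,Rm=cur()
h=optics.grab_frame('scene');f=optics.grab_frame('wrist')
cv2.imwrite('pics/w11.png',cv2.vconcat([cv2.resize(f,(480,300)),cv2.resize(h[90:230,290:514],(480,300))])[:,:,::-1])
a=1.16+np.pi;ua=np.array([np.cos(a),np.sin(a),0])
Sm=np.array([.478,.293,.07])
g2=np.array([.478,.293,.0])+.006*ua+[0,0,.092]
d2=np.r_[-np.cos(np.radians(20))*ua[:2],-np.sin(np.radians(20))]
st=plan(pose(g2,a,160,1));print(bd(st[1],Sm,a,[.046,.064,.14]))
```

```text
t 14.22 grasp [0.4493 0.2243 0.1217] x [ 0.375  0.861 -0.343] y [-0.128 -0.318 -0.939] F [-0.2 -0.1  1.2] w 0.0874
rows 3 {'tx': 0.98, 'ty': 0.06, 'tz': 0.01, 'ax': 0.03, 'ay': 0.01, 'az': -0.0} mv 0.29 {'floor': 0.069, 'bottle': 0.038, 'tin': 0.147, 'wheel': 0.279, 'pink': 0.033} bad [] end g [0.476 0.287 0.092] q [-0.1207  0.5385 -0.5776 -1.673  -1.1303  1.0873]
(np.float64(0.012749870647821446), np.float64(0.032014657221858006))
```

View pics/w11.png

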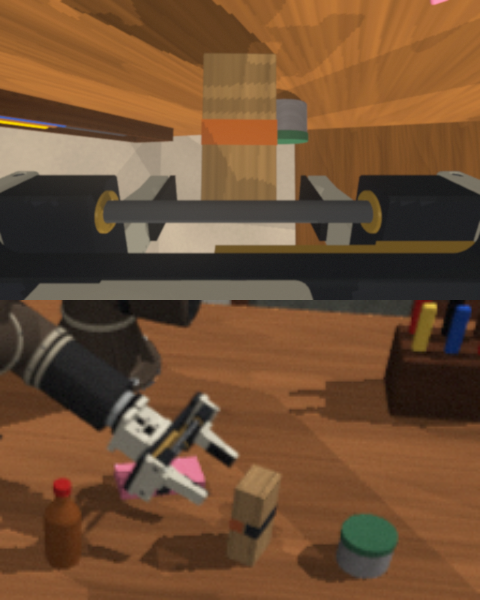

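Request:
play_rows(steps=[{"gripper": 1, "tx": 0.98, "ty": 0.06, "tz": 0.01, "ax": 0.03, "ay": 0.01, "az": 0}, {"gripper": 1, "tx": 0.98, "ty": 0.06, "tz": 0.01, "ax": 0.03, "ay": 0.01, "az": 0}, {"gripper": 1, "tx": 0.98, "ty": 0.06, "tz": 0.01, "ax": 0.03, "ay": 0.01, "az": 0}, {"gripper": 1, "tx": 0, "ty": 0, "tz": 0, "ax": 0, "ay": 0, "az": 0}])

```text
t: 14.65
eef_pos: [0.4165, 0.1511, 0.1462]
ee_rot: [-1.571, 0.349, 1.158]
force: [-0.3, 0.2, 0.4]
width: 0.0871
```

Run:
```python
from cc import *
np.set_printoptions(precision=4,suppress=True)
s,Rm=cur()
h=optics.grab_frame('scene');f=optics.grab_frame('wrist')
cv2.imwrite('pics/w12.png',cv2.vconcat([cv2.resize(f,(480,300)),cv2.resize(h[90:230,290:514],(480,300))])[:,:,::-1])
```

```text
t 14.65 grasp [0.4764 0.2879 0.0919] x [ 0.377  0.861 -0.342] y [-0.137 -0.313 -0.94 ] F [-0.3  0.2  0.4] w 0.0871
```

View pics/w12.png

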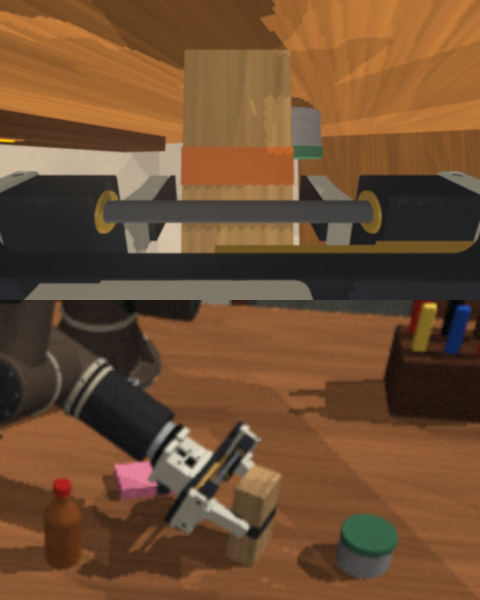

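Request:
play_rows(newtons=50, steps=[{"gripper": 0.78, "tx": 0, "ty": 0, "tz": 0, "ax": 0, "ay": 0, "az": 0}, {"gripper": 0.74, "tx": 0, "ty": 0, "tz": 0, "ax": 0, "ay": 0, "az": 0}, {"gripper": 0, "tx": 0, "ty": 0, "tz": 0, "ax": 0, "ay": 0, "az": 0}, {"gripper": 0, "tx": 0, "ty": 0, "tz": 0, "ax": 0, "ay": 0, "az": 0}, {"gripper": 0, "tx": 0, "ty": 0, "tz": 0, "ax": 0, "ay": 0, "az": 0}, {"gripper": 0, "tx": 0, "ty": 0, "tz": 0, "ax": 0, "ay": 0, "az": 0}])

```text
t: 15.25
eef_pos: [0.4157, 0.1485, 0.147]
ee_rot: [-1.573, 0.348, 1.156]
force: [-2.2, -1.9, 4.8]
width: 0.064
```

Run:
```python
from cc import *
np.set_printoptions(precision=4,suppress=True)
s,Rm=cur();g=s['eef_pos']+.159*Rm[:,0]
a=np.arctan2(-Rm[1,0],-Rm[0,0]);th=180-np.degrees(np.arcsin(-Rm[2,0]));print(a-np.pi,th)
st=plan((g+[0,0,.02],Rm),n=4)
st=plan((g+[0,0,.16],Rm),start=st)
st=plan(pose(g+[0,0,.16],a,th-90,1),start=st)
ma=1.23-np.pi;um=np.array([np.cos(ma),np.sin(ma),0])
st=plan(pose(np.array([.491,-.252,.18])-.022*um,ma,th-90,1),start=st)
```

```text
t 15.25 grasp [0.4759 0.2853 0.0929] x [ 0.379  0.861 -0.341] y [-0.135 -0.313 -0.94 ] F [-2.2 -1.9  4.8] w 0.064
-5.126994364994757 160.08649524799407
rows 4 {'tx': -0.07, 'ty': -0.19, 'tz': -0.0, 'ax': -0.0, 'ay': -0.0, 'az': 0.0} mv 0.11 {'floor': 0.075, 'bottle': 0.044, 'tin': 0.149, 'wheel': 0.317, 'pink': 0.035} bad [] end g [0.476 0.285 0.113] q [-0.1148  0.4786 -0.5746 -1.6516 -1.1226  1.0207]
rows 6 {'tx': -0.32, 'ty': -0.88, 'tz': -0.0, 'ax': -0.0, 'ay': -0.0, 'az': 0.0} mv 0.48 {'floor': 0.113, 'bottle': 0.073, 'tin': 0.149, 'wheel': 0.328, 'pink': 0.067} bad [] end g [0.475 0.285 0.254] q [-0.0209  0.1121 -0.4928 -1.4845 -1.0583  0.5145]
rows 24 {'tx': 0.02, 'ty': -0.42, 'tz': -0.0, 'ax': 0.0, 'ay': -0.0, 'az': 0.62} mv 0.90 {'floor': 0.233, 'bottle': 0.112, 'tin': 0.173, 'wheel': 0.367, 'pink': 0.187} bad [] end g [0.478 0.29  0.252] q [ 0.9444  0.3397 -0.0764  0.0716 -1.4825 -1.3767]
rows 17 {'tx': 0.54, 'ty': 1.0, 'tz': -0.49, 'ax': -0.04, 'ay': 0.01, 'az': 0.01} mv 0.44 {'floor': 0.186, 'bottle': 0.052, 'tin': 0.185, 'wheel': 0.189, 'pink': 0.161} bad [] end g [ 0.496 -0.234  0.18 ] q [ 0.1147  0.2298 -0.5278  0.3721 -1.0107 -0.6852]
```

Request:
play_rows(steps=[{"gripper": 0, "tx": -0.07, "ty": -0.19, "tz": 0, "ax": 0, "ay": 0, "az": 0}, {"gripper": 0, "tx": -0.07, "ty": -0.19, "tz": 0, "ax": 0, "ay": 0, "az": 0}, {"gripper": 0, "tx": -0.07, "ty": -0.19, "tz": 0, "ax": 0, "ay": 0, "az": 0}, {"gripper": 0, "tx": -0.07, "ty": -0.19, "tz": 0, "ax": 0, "ay": 0, "az": 0}, {"gripper": 0, "tx": -0.32, "ty": -0.88, "tz": 0, "ax": 0, "ay": 0, "az": 0}, {"gripper": 0, "tx": -0.32, "ty": -0.88, "tz": 0, "ax": 0, "ay": 0, "az": 0}, {"gripper": 0, "tx": -0.32, "ty": -0.88, "tz": 0, "ax": 0, "ay": 0, "az": 0}, {"gripper": 0, "tx": -0.32, "ty": -0.88, "tz": 0, "ax": 0, "ay": 0, "az": 0}, {"gripper": 0, "tx": -0.32, "ty": -0.88, "tz": 0, "ax": 0, "ay": 0, "az": 0}, {"gripper": 0, "tx": -0.32, "ty": -0.88, "tz": 0, "ax": 0, "ay": 0, "az": 0}])

```text
t: 16.08
eef_pos: [0.4146, 0.1486, 0.3088]
ee_rot: [-1.573, 0.349, 1.157]
force: [0.4, 0.0, -5.7]
width: 0.0638
```

Run:
```python
from cc import *
np.set_printoptions(precision=4,suppress=True)
s,Rm=cur();g=s['eef_pos']+.159*Rm[:,0]
h=optics.grab_frame('scene');f=optics.grab_frame('wrist')
cv2.imwrite('pics/w13.png',cv2.vconcat([cv2.resize(f,(480,300)),cv2.resize(h[60:230,270:542],(480,300))])[:,:,::-1])
a=1.156-np.pi;th=160.09
st=plan(pose(g,a,th-90,1),n=25)
st=plan(pose([.46,.29,.26],a+.02,th-90,1),n=25)
ma=1.23-np.pi;um=np.array([np.cos(ma),np.sin(ma),0])
st=plan(pose(np.array([.491,-.252,.26])-.022*um,ma,th-90,1),start=st)
```

```text
t 16.08 grasp [0.4747 0.2854 0.2545] x [ 0.378  0.86  -0.342] y [-0.136 -0.313 -0.94 ] F [ 0.4  0.  -5.7] w 0.0638
rows 25 {'tx': 0.02, 'ty': -0.4, 'tz': -0.0, 'ax': 0.0, 'ay': -0.0, 'az': 0.6} mv 0.87 {'floor': 0.237, 'bottle': 0.113, 'tin': 0.177, 'wheel': 0.367, 'pink': 0.191} bad [] end g [0.477 0.288 0.254] q [ 0.9484  0.3388 -0.0784  0.0792 -1.49   -1.3825]
rows 25 {'tx': 0.01, 'ty': -0.4, 'tz': 0.02, 'ax': -0.01, 'ay': -0.01, 'az': 0.6} mv 0.87 {'floor': 0.238, 'bottle': 0.113, 'tin': 0.178, 'wheel': 0.367, 'pink': 0.192} bad [] end g [0.46  0.292 0.259] q [ 0.9738  0.3191 -0.0922  0.0708 -1.4978 -1.372 ]
rows 18 {'tx': 0.36, 'ty': 0.99, 'tz': -0.49, 'ax': -0.02, 'ay': 0.01, 'az': 0.0} mv 0.42 {'floor': 0.264, 'bottle': 0.114, 'tin': 0.205, 'wheel': 0.239, 'pink': 0.218} bad [] end g [ 0.502 -0.23   0.258] q [ 0.123   0.1646 -0.4049  0.3352 -1.1784 -0.6198]
```

View pics/w13.png

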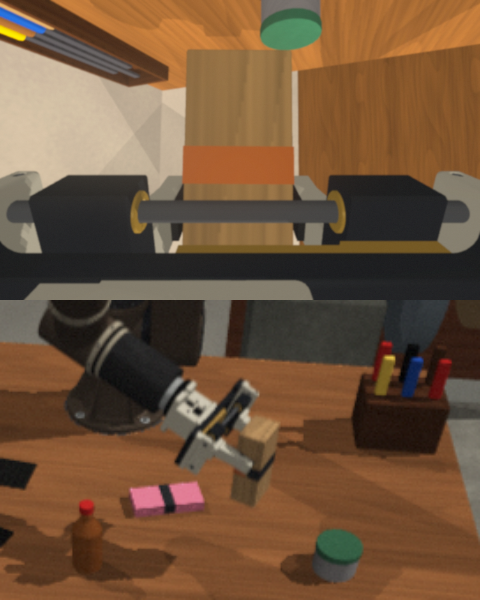

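Request:
play_rows(steps=[{"gripper": 0, "tx": 0.01, "ty": -0.4, "tz": 0.02, "ax": -0.01, "ay": -0.01, "az": 0.6}, {"gripper": 0, "tx": 0.01, "ty": -0.4, "tz": 0.02, "ax": -0.01, "ay": -0.01, "az": 0.6}, {"gripper": 0, "tx": 0.01, "ty": -0.4, "tz": 0.02, "ax": -0.01, "ay": -0.01, "az": 0.6}, {"gripper": 0, "tx": 0.01, "ty": -0.4, "tz": 0.02, "ax": -0.01, "ay": -0.01, "az": 0.6}, {"gripper": 0, "tx": 0.01, "ty": -0.4, "tz": 0.02, "ax": -0.01, "ay": -0.01, "az": 0.6}, {"gripper": 0, "tx": 0.01, "ty": -0.4, "tz": 0.02, "ax": -0.01, "ay": -0.01, "az": 0.6}, {"gripper": 0, "tx": 0.01, "ty": -0.4, "tz": 0.02, "ax": -0.01, "ay": -0.01, "az": 0.6}, {"gripper": 0, "tx": 0.01, "ty": -0.4, "tz": 0.02, "ax": -0.01, "ay": -0.01, "az": 0.6}, {"gripper": 0, "tx": 0.01, "ty": -0.4, "tz": 0.02, "ax": -0.01, "ay": -0.01, "az": 0.6}, {"gripper": 0, "tx": 0.01, "ty": -0.4, "tz": 0.02, "ax": -0.01, "ay": -0.01, "az": 0.6}, {"gripper": 0, "tx": 0.01, "ty": -0.4, "tz": 0.02, "ax": -0.01, "ay": -0.01, "az": 0.6}, {"gripper": 0, "tx": 0.01, "ty": -0.4, "tz": 0.02, "ax": -0.01, "ay": -0.01, "az": 0.6}, {"gripper": 0, "tx": 0.01, "ty": -0.4, "tz": 0.02, "ax": -0.01, "ay": -0.01, "az": 0.6}])

```text
t: 17.27
eef_pos: [0.4417, 0.2305, 0.3984]
ee_rot: [-1.57, 1.172, 1.177]
force: [0.9, -0.9, -4.5]
width: 0.0639
```

Request:
play_rows(steps=[{"gripper": 0, "tx": 0.01, "ty": -0.4, "tz": 0.02, "ax": -0.01, "ay": -0.01, "az": 0.6}, {"gripper": 0, "tx": 0.01, "ty": -0.4, "tz": 0.02, "ax": -0.01, "ay": -0.01, "az": 0.6}, {"gripper": 0, "tx": 0.01, "ty": -0.4, "tz": 0.02, "ax": -0.01, "ay": -0.01, "az": 0.6}, {"gripper": 0, "tx": 0.01, "ty": -0.4, "tz": 0.02, "ax": -0.01, "ay": -0.01, "az": 0.6}, {"gripper": 0, "tx": 0.01, "ty": -0.4, "tz": 0.02, "ax": -0.01, "ay": -0.01, "az": 0.6}, {"gripper": 0, "tx": 0.01, "ty": -0.4, "tz": 0.02, "ax": -0.01, "ay": -0.01, "az": 0.6}, {"gripper": 0, "tx": 0.01, "ty": -0.4, "tz": 0.02, "ax": -0.01, "ay": -0.01, "az": 0.6}, {"gripper": 0, "tx": 0.01, "ty": -0.4, "tz": 0.02, "ax": -0.01, "ay": -0.01, "az": 0.6}, {"gripper": 0, "tx": 0.01, "ty": -0.4, "tz": 0.02, "ax": -0.01, "ay": -0.01, "az": 0.6}, {"gripper": 0, "tx": 0.01, "ty": -0.4, "tz": 0.02, "ax": -0.01, "ay": -0.01, "az": 0.6}, {"gripper": 0, "tx": 0.01, "ty": -0.4, "tz": 0.02, "ax": -0.01, "ay": -0.01, "az": 0.6}, {"gripper": 0, "tx": 0.01, "ty": -0.4, "tz": 0.02, "ax": -0.01, "ay": -0.01, "az": 0.6}])

```text
t: 18.27
eef_pos: [0.4814, 0.3416, 0.4025]
ee_rot: [1.535, 1.217, -1.988]
force: [-1.2, -0.3, -4.4]
width: 0.0635
```

Run:
```python
from cc import *
np.set_printoptions(precision=4,suppress=True)
s,Rm=cur();g=s['eef_pos']+.159*Rm[:,0]
h=optics.grab_frame('scene');f=optics.grab_frame('wrist')
cv2.imwrite('pics/w14.png',cv2.vconcat([cv2.resize(f,(480,300)),cv2.resize(h[60:230,270:542],(480,300))])[:,:,::-1])
ma=1.23-np.pi;um=np.array([np.cos(ma),np.sin(ma),0])
st=plan(pose(np.array([.491,-.252,.26])-.022*um,ma,70.09,1))
st=plan(pose(np.array([.491,-.252,.06])-.022*um,ma,70.09,1),start=st)
```

```text
t 18.27 grasp [0.4591 0.2912 0.2533] x [-0.14  -0.317 -0.938] y [-0.347 -0.872  0.346] F [-1.2 -0.3 -4.4] w 0.0635
rows 19 {'tx': 0.32, 'ty': 0.95, 'tz': -0.46, 'ax': -0.02, 'ay': 0.01, 'az': -0.0} mv 0.39 {'floor': 0.258, 'bottle': 0.11, 'tin': 0.198, 'wheel': 0.244, 'pink': 0.212} bad [] end g [ 0.498 -0.232  0.263] q [ 0.1242  0.163  -0.3968  0.3361 -1.202  -0.613 ]
rows 8 {'tx': 0.95, 'ty': -0.35, 'tz': 0.0, 'ax': 0.01, 'ay': 0.01, 'az': -0.01} mv 0.34 {'floor': 0.067, 'bottle': 0.09, 'tin': 0.312, 'wheel': 0.192, 'pink': 0.231} bad [] end g [ 0.499 -0.23   0.06 ] q [ 0.1027  0.3751 -0.684   0.4829 -0.7239 -0.8444]
```

View pics/w14.png

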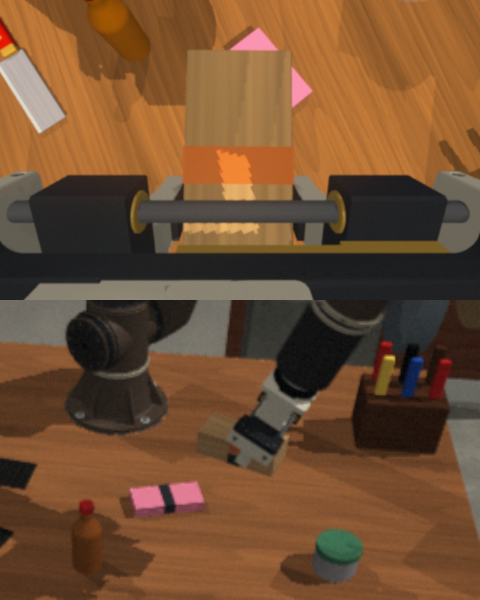

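Request:
play_rows(steps=[{"gripper": 0, "tx": 0.32, "ty": 0.95, "tz": -0.46, "ax": -0.02, "ay": 0.01, "az": 0}, {"gripper": 0, "tx": 0.32, "ty": 0.95, "tz": -0.46, "ax": -0.02, "ay": 0.01, "az": 0}, {"gripper": 0, "tx": 0.32, "ty": 0.95, "tz": -0.46, "ax": -0.02, "ay": 0.01, "az": 0}, {"gripper": 0, "tx": 0.32, "ty": 0.95, "tz": -0.46, "ax": -0.02, "ay": 0.01, "az": 0}, {"gripper": 0, "tx": 0.32, "ty": 0.95, "tz": -0.46, "ax": -0.02, "ay": 0.01, "az": 0}, {"gripper": 0, "tx": 0.32, "ty": 0.95, "tz": -0.46, "ax": -0.02, "ay": 0.01, "az": 0}, {"gripper": 0, "tx": 0.32, "ty": 0.95, "tz": -0.46, "ax": -0.02, "ay": 0.01, "az": 0}, {"gripper": 0, "tx": 0.32, "ty": 0.95, "tz": -0.46, "ax": -0.02, "ay": 0.01, "az": 0}, {"gripper": 0, "tx": 0.32, "ty": 0.95, "tz": -0.46, "ax": -0.02, "ay": 0.01, "az": 0}, {"gripper": 0, "tx": 0.32, "ty": 0.95, "tz": -0.46, "ax": -0.02, "ay": 0.01, "az": 0}, {"gripper": 0, "tx": 0.32, "ty": 0.95, "tz": -0.46, "ax": -0.02, "ay": 0.01, "az": 0}, {"gripper": 0, "tx": 0.32, "ty": 0.95, "tz": -0.46, "ax": -0.02, "ay": 0.01, "az": 0}, {"gripper": 0, "tx": 0.32, "ty": 0.95, "tz": -0.46, "ax": -0.02, "ay": 0.01, "az": 0}, {"gripper": 0, "tx": 0.32, "ty": 0.95, "tz": -0.46, "ax": -0.02, "ay": 0.01, "az": 0}, {"gripper": 0, "tx": 0.32, "ty": 0.95, "tz": -0.46, "ax": -0.02, "ay": 0.01, "az": 0}, {"gripper": 0, "tx": 0.32, "ty": 0.95, "tz": -0.46, "ax": -0.02, "ay": 0.01, "az": 0}, {"gripper": 0, "tx": 0.32, "ty": 0.95, "tz": -0.46, "ax": -0.02, "ay": 0.01, "az": 0}, {"gripper": 0, "tx": 0.32, "ty": 0.95, "tz": -0.46, "ax": -0.02, "ay": 0.01, "az": 0}, {"gripper": 0, "tx": 0.32, "ty": 0.95, "tz": -0.46, "ax": -0.02, "ay": 0.01, "az": 0}, {"gripper": 0, "tx": 0, "ty": 0, "tz": 0, "ax": 0, "ay": 0, "az": 0}])

```text
t: 20.03
eef_pos: [0.5164, -0.1845, 0.4125]
ee_rot: [1.552, 1.224, -1.93]
force: [0.2, -0.7, -4.3]
width: 0.0637
```

Run:
```python
from cc import *
np.set_printoptions(precision=4,suppress=True)
s,Rm=cur();g=s['eef_pos']+.159*Rm[:,0]
c=cam('wrist',s);h=optics.grab_frame('scene');f=optics.grab_frame('wrist')
im=f[:,:,::-1].copy()
ma=1.23;u=np.array([np.cos(ma),np.sin(ma),0]);v=np.array([-u[1],u[0],0])
Q=[np.array([.491,-.252,.003])+i*.095*u+j*.0575*v for i,j in((-1,-1),(1,-1),(1,1),(-1,1))]
cv2.polylines(im,[np.round(proj(c,Q)).astype(np.int32)],True,(0,255,0),1)
cv2.imwrite('pics/w15.png',cv2.vconcat([cv2.resize(im,(480,300)),cv2.resize(h[90:260,180:452],(480,300))[:,:,::-1]]))
cv2.imwrite('pics/w15r.png',f[:,:,::-1])
um=-u
st=plan(pose(np.array([.491,-.252,.06])-.022*um,ma-np.pi,70.09,1))
st=plan(pose(np.array([.491,-.252,.04])-.022*um,ma-np.pi,70.09,1),start=st)
```

```text
t 20.03 grasp [ 0.4974 -0.2351  0.263 ] x [-0.12  -0.319 -0.94 ] y [-0.313 -0.887  0.34 ] F [ 0.2 -0.7 -4.3] w 0.0637
rows 8 {'tx': 0.95, 'ty': -0.35, 'tz': 0.0, 'ax': 0.0, 'ay': 0.01, 'az': 0.0} mv 0.34 {'floor': 0.067, 'bottle': 0.092, 'tin': 0.314, 'wheel': 0.19, 'pink': 0.232} bad [] end g [ 0.499 -0.232  0.061] q [ 0.0994  0.374  -0.6865  0.4861 -0.7214 -0.8399]
rows 1 {'tx': 0.76, 'ty': -0.3, 'tz': 0.01, 'ax': 0.01, 'ay': -0.02, 'az': 0.01} mv 0.25 {'floor': 0.046, 'bottle': 0.085, 'tin': 0.326, 'wheel': 0.192, 'pink': 0.225} bad [] end g [ 0.498 -0.231  0.04 ] q [ 0.095   0.4038 -0.7111  0.5176 -0.6749 -0.8778]
```

View pics/w15.png

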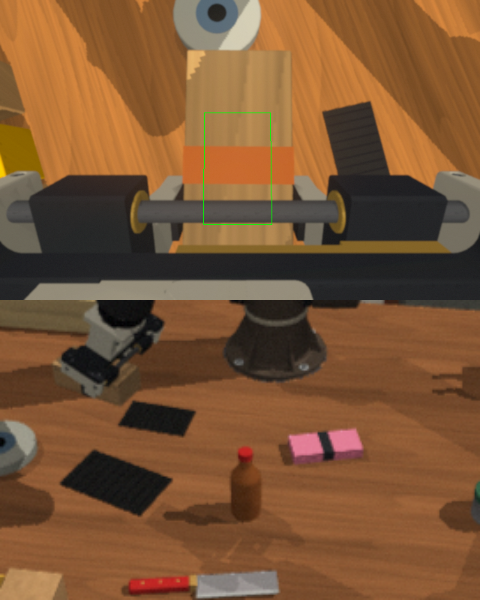

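Run:
```python
from cc import *
np.set_printoptions(precision=4,suppress=True)
s,Rm=cur();g=s['eef_pos']+.159*Rm[:,0];c=cam('wrist',s)
u=np.array([np.cos(1.23),np.sin(1.23)])
for dz in (.015,.02):
    P=onz(c,(318.6,220.5),g[2]+dz);E=onz(c,(318.6,67),g[2]+dz);print(P,(P-g)[:2]@u,'end-band',np.linalg.norm(E-P))
```

```text
t 20.13 grasp [ 0.4975 -0.2329  0.263 ] x [-0.119 -0.318 -0.94 ] y [-0.313 -0.887  0.34 ] F [ 0.2  0.5 -3.8] w 0.0639
[ 0.4897 -0.2535  0.278 ] -0.022008913856466354 end-band 0.06876526362939363
[ 0.4898 -0.2535  0.283 ] -0.022011964240530937 end-band 0.0663211392713191
```

Request:
play_rows(steps=[{"gripper": 0, "tx": 0.95, "ty": -0.35, "tz": 0, "ax": 0, "ay": 0.01, "az": 0}, {"gripper": 0, "tx": 0.95, "ty": -0.35, "tz": 0, "ax": 0, "ay": 0.01, "az": 0}, {"gripper": 0, "tx": 0.95, "ty": -0.35, "tz": 0, "ax": 0, "ay": 0.01, "az": 0}, {"gripper": 0, "tx": 0.95, "ty": -0.35, "tz": 0, "ax": 0, "ay": 0.01, "az": 0}, {"gripper": 0, "tx": 0.95, "ty": -0.35, "tz": 0, "ax": 0, "ay": 0.01, "az": 0}, {"gripper": 0, "tx": 0.95, "ty": -0.35, "tz": 0, "ax": 0, "ay": 0.01, "az": 0}, {"gripper": 0, "tx": 0.95, "ty": -0.35, "tz": 0, "ax": 0, "ay": 0.01, "az": 0}, {"gripper": 0, "tx": 0.6, "ty": -0.22, "tz": 0, "ax": 0, "ay": 0, "az": 0}, {"gripper": 0, "tx": 0.28, "ty": -0.1, "tz": 0, "ax": 0, "ay": 0, "az": 0}, {"gripper": 0, "tx": 0, "ty": 0, "tz": 0, "ax": 0, "ay": 0, "az": 0}])

```text
t: 20.97
eef_pos: [0.5171, -0.1798, 0.2114]
ee_rot: [1.569, 1.222, -1.908]
force: [0.6, -0.4, -4.0]
width: 0.0637
```

Run:
```python
from cc import *
np.set_printoptions(precision=4,suppress=True)
s,Rm=cur();g=s['eef_pos']+.159*Rm[:,0];c=cam('wrist',s)
h=optics.grab_frame('scene');f=optics.grab_frame('wrist')
cv2.imwrite('pics/w16.png',cv2.vconcat([cv2.resize(f,(480,300)),cv2.resize(h[130:245,180:364],(480,300))])[:,:,::-1])
u=np.array([np.cos(1.23),np.sin(1.23)]);print('centre est',g[:2]-.022*u,'yaw',np.arctan2(Rm[1,1],Rm[0,1])+np.pi,'th',np.degrees(np.arctan2(-Rm[2,0],-(Rm[:2,0]@u))))
```

```text
t 20.97 grasp [ 0.4992 -0.2311  0.062 ] x [-0.113 -0.323 -0.94 ] y [-0.309 -0.887  0.342] F [ 0.6 -0.4 -4. ] w 0.0637
centre est [ 0.4918 -0.2518] yaw 1.235669178426464 th 70.00108305071818
```

View pics/w16.png

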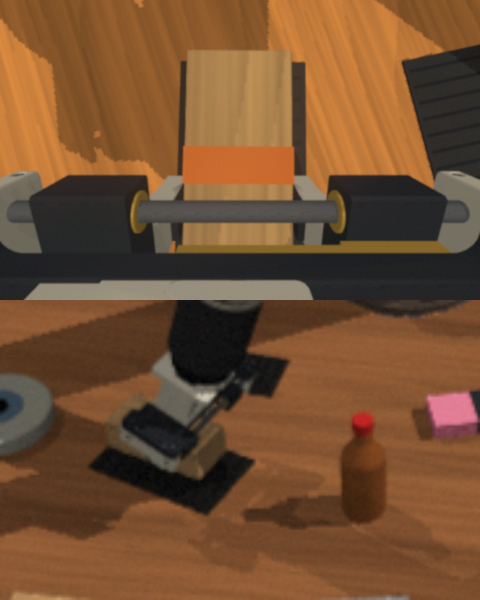

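Request:
play_rows(steps=[{"gripper": 0, "tx": 0.25, "ty": -0.09, "tz": 0, "ax": 0, "ay": 0, "az": 0}, {"gripper": 0, "tx": 0.25, "ty": -0.09, "tz": 0, "ax": 0, "ay": 0, "az": 0}, {"gripper": 0, "tx": 0.19, "ty": -0.07, "tz": 0, "ax": 0, "ay": 0, "az": 0}, {"gripper": 0, "tx": 0.08, "ty": -0.03, "tz": 0, "ax": 0, "ay": 0, "az": 0}, {"gripper": 0, "tx": 0, "ty": 0, "tz": 0, "ax": 0, "ay": 0, "az": 0}])

```text
t: 21.48
eef_pos: [0.5177, -0.1803, 0.1918]
ee_rot: [1.575, 1.222, -1.903]
force: [-0.4, -0.3, -5.2]
width: 0.0637
```

Request:
play_rows(steps=[{"gripper": 0, "tx": 0.08, "ty": -0.03, "tz": 0, "ax": 0, "ay": 0, "az": 0}, {"gripper": 0, "tx": 0, "ty": 0, "tz": 0, "ax": 0, "ay": 0, "az": 0}])

```text
t: 21.65
eef_pos: [0.5181, -0.1802, 0.1901]
ee_rot: [1.577, 1.223, -1.901]
force: [0.8, 0.4, -4.9]
width: 0.0637
```

Request:
play_rows(steps=[{"gripper": 0, "tx": 0.04, "ty": -0.015, "tz": 0, "ax": 0, "ay": 0, "az": 0}, {"gripper": 0, "tx": 0, "ty": 0, "tz": 0, "ax": 0, "ay": 0, "az": 0}])

```text
t: 21.82
eef_pos: [0.5181, -0.1802, 0.1891]
ee_rot: [1.578, 1.223, -1.9]
force: [-0.1, -0.5, -4.9]
width: 0.0639
```

Grasp at ≈0.040; continue gently.

Request:
play_rows(steps=[{"gripper": 0, "tx": 0.06, "ty": -0.02, "tz": 0, "ax": 0, "ay": 0, "az": 0}, {"gripper": 0, "tx": 0, "ty": 0, "tz": 0, "ax": 0, "ay": 0, "az": 0}])

```text
t: 21.98
eef_pos: [0.518, -0.1802, 0.1875]
ee_rot: [1.577, 1.223, -1.901]
force: [0.1, 0.1, -4.8]
width: 0.0637
```

Request:
play_rows(steps=[{"gripper": 0, "tx": 0.05, "ty": -0.02, "tz": 0, "ax": 0, "ay": 0, "az": 0}, {"gripper": 0, "tx": 0, "ty": 0, "tz": 0, "ax": 0, "ay": 0, "az": 0}])

```text
t: 22.15
eef_pos: [0.518, -0.1802, 0.1861]
ee_rot: [1.577, 1.223, -1.901]
force: [0.2, -0.7, -5.1]
width: 0.064
```

Request:
play_rows(steps=[{"gripper": 0, "tx": 0.04, "ty": -0.015, "tz": 0, "ax": 0, "ay": 0, "az": 0}, {"gripper": 0, "tx": 0, "ty": 0, "tz": 0, "ax": 0, "ay": 0, "az": 0}])

```text
t: 22.32
eef_pos: [0.518, -0.1802, 0.185]
ee_rot: [1.577, 1.223, -1.901]
force: [0.4, -0.3, -6.3]
width: 0.064
```

Request:
play_rows(steps=[{"gripper": 0, "tx": 0.05, "ty": -0.02, "tz": 0, "ax": 0, "ay": 0, "az": 0}, {"gripper": 0, "tx": 0, "ty": 0, "tz": 0, "ax": 0, "ay": 0, "az": 0}])

```text
t: 22.48
eef_pos: [0.5181, -0.1801, 0.1845]
ee_rot: [1.579, 1.222, -1.899]
force: [-2.7, 3.2, 4.9]
width: 0.0638
```

Request:
play_rows(steps=[{"gripper": 0, "tx": 0.05, "ty": -0.02, "tz": 0, "ax": 0, "ay": 0, "az": 0}, {"gripper": 0, "tx": 0, "ty": 0, "tz": 0, "ax": 0, "ay": 0, "az": 0}])

```text
t: 22.65
eef_pos: [0.5181, -0.1799, 0.1844]
ee_rot: [1.58, 1.221, -1.897]
force: [-5.8, 9.5, 19.1]
width: 0.0639
```

Request:
play_rows(steps=[{"gripper": 0, "tx": 0.04, "ty": -0.015, "tz": 0, "ax": 0, "ay": 0, "az": 0}, {"gripper": 0, "tx": 0, "ty": 0, "tz": 0, "ax": 0, "ay": 0, "az": 0}])

```text
t: 22.82
eef_pos: [0.518, -0.1798, 0.1843]
ee_rot: [1.582, 1.22, -1.896]
force: [-10.9, 14.3, 32.1]
width: 0.0641
```

Request:
play_rows(steps=[{"gripper": 0, "tx": -0.06, "ty": 0.02, "tz": 0, "ax": 0, "ay": 0, "az": 0}, {"gripper": 0, "tx": -0.03, "ty": 0.01, "tz": 0, "ax": 0, "ay": 0, "az": 0}, {"gripper": 0, "tx": 0, "ty": 0, "tz": 0, "ax": 0, "ay": 0, "az": 0}])

```text
t: 23.07
eef_pos: [0.5183, -0.1799, 0.1845]
ee_rot: [1.58, 1.222, -1.898]
force: [-3.2, 8.3, 10.0]
width: 0.0636
```

Request:
play_rows(steps=[{"gripper": 0.8, "tx": 0, "ty": 0, "tz": 0, "ax": 0, "ay": 0, "az": 0}, {"gripper": 1, "tx": 0, "ty": 0, "tz": 0, "ax": 0, "ay": 0, "az": 0}, {"gripper": 1, "tx": 0, "ty": 0, "tz": 0, "ax": 0, "ay": 0, "az": 0}, {"gripper": 1, "tx": 0, "ty": 0, "tz": 0, "ax": 0, "ay": 0, "az": 0}, {"gripper": 1, "tx": 0, "ty": 0, "tz": 0, "ax": 0, "ay": 0, "az": 0}])

```text
t: 23.48
eef_pos: [0.5181, -0.1801, 0.1836]
ee_rot: [1.577, 1.223, -1.901]
force: [-0.5, -0.6, 0.0]
width: 0.0867
```

Run:
```python
from cc import *
np.set_printoptions(precision=4,suppress=True)
s,Rm=cur();g=s['eef_pos']+.159*Rm[:,0];c=cam('wrist',s)
h=optics.grab_frame('scene');f=optics.grab_frame('wrist')
cv2.imwrite('pics/w17.png',cv2.vconcat([cv2.resize(f,(480,300)),cv2.resize(h[130:245,180:364],(480,300))])[:,:,::-1])
ma=1.23-np.pi
plan(pose(g+[0,0,.15],ma,90,1))
```

```text
t 23.48 grasp [ 0.5006 -0.2315  0.0342] x [-0.111 -0.323 -0.94 ] y [-0.311 -0.887  0.341] F [-0.5 -0.6  0. ] w 0.0867
rows 6 {'tx': -0.97, 'ty': 0.57, 'tz': -0.0, 'ax': 0.01, 'ay': -0.0, 'az': -0.55} mv 0.69 {'floor': 0.066, 'bottle': 0.098, 'tin': 0.328, 'wheel': 0.176, 'pink': 0.237} bad [] end g [ 0.5   -0.231  0.184] q [-0.0755  0.2041 -0.3552  0.004  -1.0092 -0.2687]
```

View pics/w17.png

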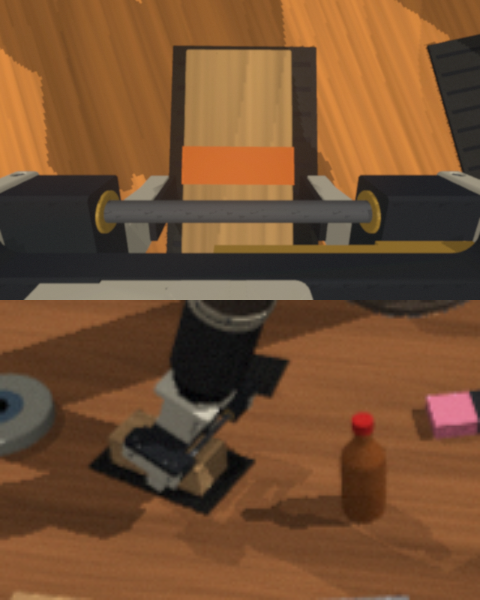

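Request:
play_rows(steps=[{"gripper": 1, "tx": -0.4, "ty": 0, "tz": 0, "ax": 0, "ay": 0, "az": 0}, {"gripper": 1, "tx": -1, "ty": 0, "tz": 0, "ax": 0, "ay": 0, "az": 0}, {"gripper": 1, "tx": -1, "ty": 0, "tz": 0, "ax": 0, "ay": 0, "az": 0}, {"gripper": 1, "tx": -1, "ty": 0, "tz": 0, "ax": 0, "ay": 0, "az": 0}, {"gripper": 1, "tx": -1, "ty": 0, "tz": 0, "ax": 0, "ay": 0, "az": 0}, {"gripper": 1, "tx": -0.6, "ty": 0, "tz": 0, "ax": 0, "ay": 0, "az": 0}])

```text
t: 24.08
eef_pos: [0.5327, -0.139, 0.3038]
ee_rot: [1.585, 1.224, -1.893]
force: [0.5, 0.1, -0.2]
width: 0.0875
```

Run:
```python
from cc import *
np.set_printoptions(precision=4,suppress=True)
s,Rm=cur();c=cam('wrist',s)
h=optics.grab_frame('scene');f=optics.grab_frame('wrist')
im=f[:,:,::-1].copy()
ma=1.23;u=np.array([np.cos(ma),np.sin(ma),0]);v=np.array([-u[1],u[0],0])
for L,W,z,col in ((.19,.115,.003,(0,255,0)),(.14,.064,.049,(255,0,0))):
    Q=[np.array([.491,-.252,z])+i*L/2*u+j*W/2*v for i,j in((-1,-1),(1,-1),(1,1),(-1,1))]
    cv2.polylines(im,[np.round(proj(c,Q)).astype(np.int32)],True,col,1)
cv2.imwrite('pics/w18.png',cv2.vconcat([im[:300],cv2.resize(h[130:245,180:364],(640,300))[:,:,::-1]]))
plan(pose([.491,-.252,.16],ma-np.pi,90,1))
```

```text
t 24.08 grasp [ 0.5156 -0.1902  0.1542] x [-0.108 -0.323 -0.94 ] y [-0.311 -0.888  0.34 ] F [ 0.5  0.1 -0.2] w 0.0875
rows 5 {'tx': 0.08, 'ty': 0.97, 'tz': 0.02, 'ax': 0.01, 'ay': -0.02, 'az': -0.66} mv 0.64 {'floor': 0.165, 'bottle': 0.11, 'tin': 0.336, 'wheel': 0.154, 'pink': 0.217} bad [] end g [ 0.491 -0.251  0.16 ] q [-0.1182  0.2307 -0.3788 -0.0003 -0.9638 -0.223 ]
```

View pics/w18.png

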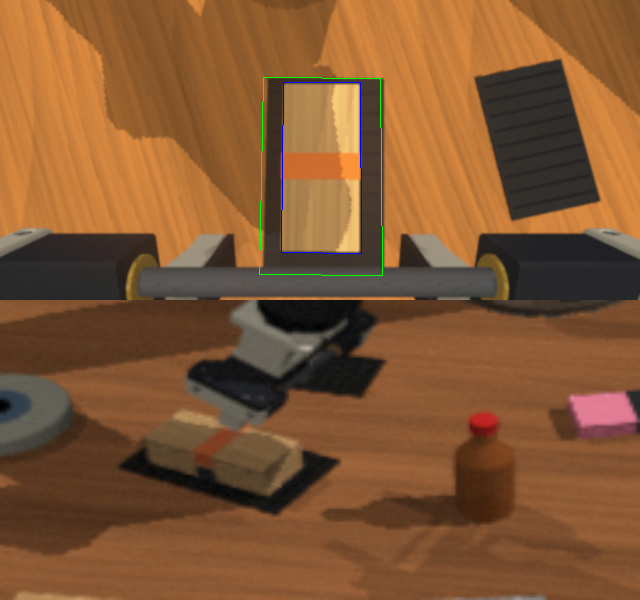

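Request:
play_rows(steps=[{"gripper": 1, "tx": 0.08, "ty": 0.97, "tz": 0.02, "ax": 0.01, "ay": -0.02, "az": -0.66}, {"gripper": 1, "tx": 0.08, "ty": 0.97, "tz": 0.02, "ax": 0.01, "ay": -0.02, "az": -0.66}, {"gripper": 1, "tx": 0.08, "ty": 0.97, "tz": 0.02, "ax": 0.01, "ay": -0.02, "az": -0.66}, {"gripper": 1, "tx": 0.08, "ty": 0.97, "tz": 0.02, "ax": 0.01, "ay": -0.02, "az": -0.66}, {"gripper": 1, "tx": 0.08, "ty": 0.97, "tz": 0.02, "ax": 0.01, "ay": -0.02, "az": -0.66}, {"gripper": 1, "tx": 0, "ty": 0, "tz": 0, "ax": 0, "ay": 0, "az": 0}])

```text
t: 24.68
eef_pos: [0.4881, -0.2554, 0.3164]
ee_rot: [-0.241, 1.564, 2.553]
force: [0.4, -0.7, -0.0]
width: 0.0875
```

Run:
```python
from cc import *
np.set_printoptions(precision=4,suppress=True)
s,Rm=cur()
plan(pose([.491,-.252,.054],1.23-np.pi,90,1))
```

```text
t 24.68 grasp [ 0.4871 -0.2548  0.1574] x [-0.006  0.004 -1.   ] y [-0.34  -0.94  -0.002] F [ 0.4 -0.7 -0. ] w 0.0875
rows 5 {'tx': 0.83, 'ty': -0.03, 'tz': -0.02, 'ax': -0.01, 'ay': 0.01, 'az': 0.0} mv 0.26 {'floor': 0.063, 'bottle': 0.189, 'tin': 0.421, 'wheel': 0.143, 'pink': 0.276} bad [] end g [ 0.491 -0.252  0.054] q [-0.1207  0.362  -0.4886 -0.0031 -0.7214 -0.2188]
```

Request:
play_rows(steps=[{"gripper": 1, "tx": 0.83, "ty": -0.03, "tz": -0.02, "ax": -0.01, "ay": 0.01, "az": 0}, {"gripper": 1, "tx": 0.83, "ty": -0.03, "tz": -0.02, "ax": -0.01, "ay": 0.01, "az": 0}, {"gripper": 1, "tx": 0.83, "ty": -0.03, "tz": -0.02, "ax": -0.01, "ay": 0.01, "az": 0}, {"gripper": 1, "tx": 0.83, "ty": -0.03, "tz": -0.02, "ax": -0.01, "ay": 0.01, "az": 0}, {"gripper": 1, "tx": 0.83, "ty": -0.03, "tz": -0.02, "ax": -0.01, "ay": 0.01, "az": 0}, {"gripper": 1, "tx": 0, "ty": 0, "tz": 0, "ax": 0, "ay": 0, "az": 0}])

```text
t: 25.18
eef_pos: [0.4906, -0.2491, 0.2085]
ee_rot: [0.39, 1.561, -3.09]
force: [-0.3, 0.4, -0.6]
width: 0.0878
```

Run:
```python
from cc import *
np.set_printoptions(precision=4,suppress=True)
s,Rm=cur()
h=optics.grab_frame('scene');f=optics.grab_frame('wrist')
cv2.imwrite('pics/w19.png',cv2.vconcat([cv2.resize(f,(480,300)),cv2.resize(h[130:230,180:340],(480,300),interpolation=cv2.INTER_CUBIC)])[:,:,::-1])
```

```text
t 25.18 grasp [ 0.489  -0.2492  0.0495] x [-0.01  -0.001 -1.   ] y [-0.332 -0.943  0.004] F [-0.3  0.4 -0.6] w 0.0878
```

View pics/w19.png

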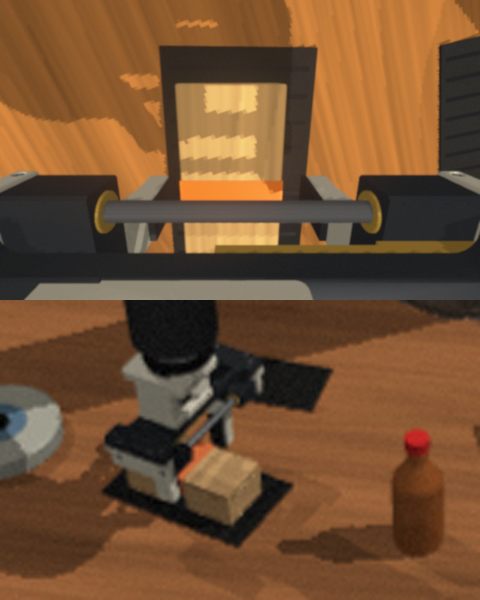

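Request:
play_rows(newtons=20, steps=[{"gripper": 1, "tx": -0.2, "ty": 0, "tz": 0, "ax": 0, "ay": 0, "az": 0}, {"gripper": 1, "tx": 0, "ty": 0, "tz": 0, "ax": 0, "ay": 0, "az": 0}, {"gripper": 0.74, "tx": 0, "ty": 0, "tz": 0, "ax": 0, "ay": 0, "az": 0}, {"gripper": 0, "tx": 0, "ty": 0, "tz": 0, "ax": 0, "ay": 0, "az": 0}, {"gripper": 0, "tx": 0, "ty": 0, "tz": 0, "ax": 0, "ay": 0, "az": 0}, {"gripper": 0, "tx": 0, "ty": 0, "tz": 0, "ax": 0, "ay": 0, "az": 0}, {"gripper": 0, "tx": 0, "ty": 0, "tz": 0, "ax": 0, "ay": 0, "az": 0}])

```text
t: 25.87
eef_pos: [0.4928, -0.2495, 0.2183]
ee_rot: [1.17, 1.568, -2.309]
force: [-0.8, 0.2, 3.2]
width: 0.0637
```

Run:
```python
from cc import *
np.set_printoptions(precision=4,suppress=True)
s,Rm=cur()
h=optics.grab_frame('scene')
cv2.imwrite('pics/w20.png',cv2.resize(h[140:220,190:318],(800,500),interpolation=cv2.INTER_CUBIC)[:,:,::-1])
```

```text
t 25.87 grasp [ 0.4926 -0.2498  0.0593] x [-0.002 -0.002 -1.   ] y [-0.331 -0.944  0.002] F [-0.8  0.2  3.2] w 0.0637
```

View pics/w20.png

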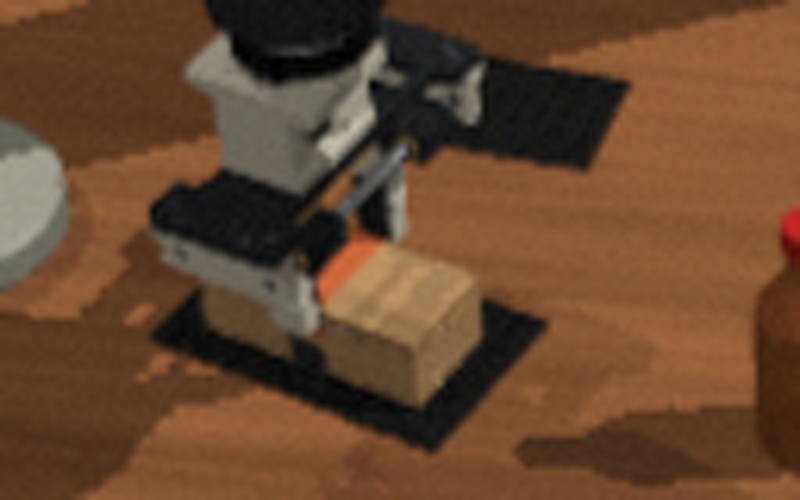

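Request:
play_rows(newtons=25, steps=[{"gripper": 0, "tx": -0.1, "ty": 0, "tz": 0, "ax": 0, "ay": 0, "az": 0}, {"gripper": 0, "tx": -0.15, "ty": 0, "tz": 0, "ax": 0, "ay": 0, "az": 0}, {"gripper": 0, "tx": -0.2, "ty": 0, "tz": 0, "ax": 0, "ay": 0, "az": 0}, {"gripper": 0, "tx": -0.3, "ty": 0, "tz": 0, "ax": 0, "ay": 0, "az": 0}, {"gripper": 0, "tx": -0.4, "ty": 0, "tz": 0, "ax": 0, "ay": 0, "az": 0}, {"gripper": 0, "tx": -0.4, "ty": 0, "tz": 0, "ax": 0, "ay": 0, "az": 0}])

```text
t: 26.42
eef_pos: [0.4926, -0.2494, 0.2577]
ee_rot: [0.869, 1.567, -2.61]
force: [-0.1, -0.1, -1.0]
width: 0.0632
```

Run:
```python
from cc import *
np.set_printoptions(precision=4,suppress=True)
s,Rm=cur();g=s['eef_pos']+.159*Rm[:,0]
h=optics.grab_frame('scene')
cv2.imwrite('pics/w21.png',cv2.resize(h[130:220,180:324],(800,500),interpolation=cv2.INTER_CUBIC)[:,:,::-1])
st=plan((g+[0,0,.1],Rm),n=5)
st=plan(pose([.66,-.30,.18],1.23-np.pi,90,1),start=st)
st=plan(pose([.66,-.30,.06],1.23-np.pi,90,1),start=st)
```

```text
t 26.42 grasp [ 0.4921 -0.2497  0.0987] x [-0.003 -0.002 -1.   ] y [-0.331 -0.944  0.003] F [-0.1 -0.1 -1. ] w 0.0632
rows 5 {'tx': -0.78, 'ty': 0.0, 'tz': 0.01, 'ax': 0.0, 'ay': -0.01, 'az': 0.0} mv 0.25 {'floor': 0.129, 'bottle': 0.186, 'tin': 0.418, 'wheel': 0.154, 'pink': 0.273} bad [] end g [ 0.492 -0.249  0.198] q [-0.1126  0.1951 -0.329   0.0017 -1.0512 -0.2252]
rows 8 {'tx': 0.09, 'ty': -0.04, 'tz': -0.88, 'ax': 0.0, 'ay': 0.0, 'az': -0.0} mv 0.30 {'floor': 0.189, 'bottle': 0.19, 'tin': 0.434, 'wheel': 0.171, 'pink': 0.285} bad [] end g [ 0.66 -0.3   0.18] q [-0.1577  0.4828  0.0526  0.0018 -1.1449 -0.1801]
rows 5 {'tx': 0.96, 'ty': 0.0, 'tz': 0.0, 'ax': 0.01, 'ay': 0.01, 'az': -0.0} mv 0.26 {'floor': 0.069, 'bottle': 0.203, 'tin': 0.447, 'wheel': 0.172, 'pink': 0.307} bad [] end g [ 0.661 -0.3    0.06 ] q [-0.1578  0.5839 -0.0717  0.0033 -0.9144 -0.1865]
```

View pics/w21.png

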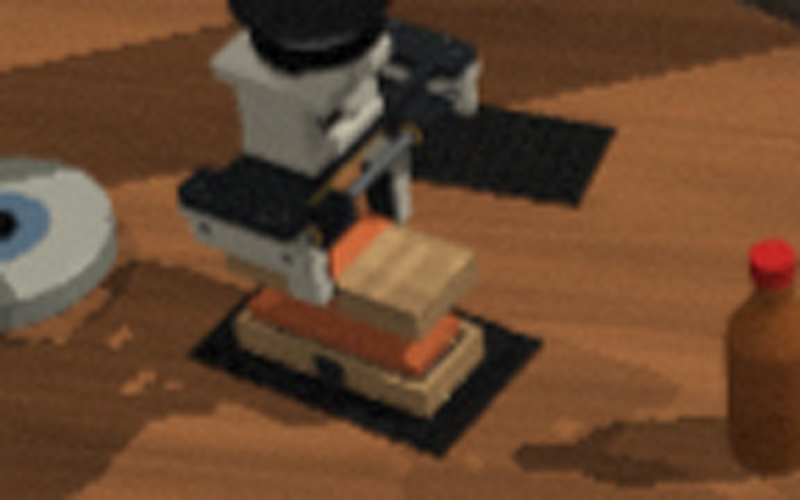

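Request:
play_rows(steps=[{"gripper": 0, "tx": -0.78, "ty": 0, "tz": 0.01, "ax": 0, "ay": -0.01, "az": 0}, {"gripper": 0, "tx": -0.78, "ty": 0, "tz": 0.01, "ax": 0, "ay": -0.01, "az": 0}, {"gripper": 0, "tx": -0.78, "ty": 0, "tz": 0.01, "ax": 0, "ay": -0.01, "az": 0}, {"gripper": 0, "tx": -0.78, "ty": 0, "tz": 0.01, "ax": 0, "ay": -0.01, "az": 0}, {"gripper": 0, "tx": -0.78, "ty": 0, "tz": 0.01, "ax": 0, "ay": -0.01, "az": 0}, {"gripper": 0, "tx": 0.09, "ty": -0.04, "tz": -0.88, "ax": 0, "ay": 0, "az": 0}, {"gripper": 0, "tx": 0.09, "ty": -0.04, "tz": -0.88, "ax": 0, "ay": 0, "az": 0}, {"gripper": 0, "tx": 0.09, "ty": -0.04, "tz": -0.88, "ax": 0, "ay": 0, "az": 0}, {"gripper": 0, "tx": 0.09, "ty": -0.04, "tz": -0.88, "ax": 0, "ay": 0, "az": 0}, {"gripper": 0, "tx": 0.09, "ty": -0.04, "tz": -0.88, "ax": 0, "ay": 0, "az": 0}, {"gripper": 0, "tx": 0.09, "ty": -0.04, "tz": -0.88, "ax": 0, "ay": 0, "az": 0}, {"gripper": 0, "tx": 0.09, "ty": -0.04, "tz": -0.88, "ax": 0, "ay": 0, "az": 0}, {"gripper": 0, "tx": 0.09, "ty": -0.04, "tz": -0.88, "ax": 0, "ay": 0, "az": 0}, {"gripper": 0, "tx": 0, "ty": 0, "tz": 0, "ax": 0, "ay": 0, "az": 0}])

```text
t: 27.63
eef_pos: [0.6631, -0.3004, 0.3337]
ee_rot: [0.384, 1.563, -3.095]
force: [-0.8, -0.1, -0.6]
width: 0.0635
```

Run:
```python
from cc import *
np.set_printoptions(precision=4,suppress=True)
s,Rm=cur();g=s['eef_pos']+.159*Rm[:,0]
h=optics.grab_frame('scene');f=optics.grab_frame('wrist')
cv2.imwrite('pics/w22.png',cv2.vconcat([cv2.resize(f,(480,300)),cv2.resize(h[100:300,80:400],(480,300))])[:,:,::-1])
st=plan(pose([.66,-.30,.055],1.23-np.pi,90,1))
```

```text
t 27.63 grasp [ 0.6619 -0.3004  0.1747] x [-0.008 -0.    -1.   ] y [-0.331 -0.944  0.003] F [-0.8 -0.1 -0.6] w 0.0635
rows 5 {'tx': 0.96, 'ty': 0.0, 'tz': 0.0, 'ax': 0.01, 'ay': 0.02, 'az': -0.0} mv 0.27 {'floor': 0.064, 'bottle': 0.199, 'tin': 0.445, 'wheel': 0.172, 'pink': 0.306} bad [] end g [ 0.66  -0.3    0.055] q [-0.1578  0.5874 -0.0773  0.0037 -0.9044 -0.1876]
```

View pics/w22.png

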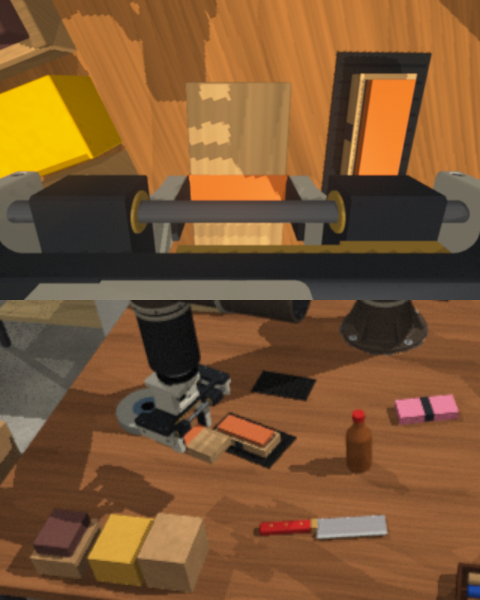

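Request:
play_rows(steps=[{"gripper": 0, "tx": 0.96, "ty": 0, "tz": 0, "ax": 0.01, "ay": 0.02, "az": 0}, {"gripper": 0, "tx": 0.96, "ty": 0, "tz": 0, "ax": 0.01, "ay": 0.02, "az": 0}, {"gripper": 0, "tx": 0.96, "ty": 0, "tz": 0, "ax": 0.01, "ay": 0.02, "az": 0}, {"gripper": 0, "tx": 0.96, "ty": 0, "tz": 0, "ax": 0.01, "ay": 0.02, "az": 0}, {"gripper": 0, "tx": 0.7, "ty": 0, "tz": 0, "ax": 0.01, "ay": 0.02, "az": 0}, {"gripper": 0, "tx": 0, "ty": 0, "tz": 0, "ax": 0, "ay": 0, "az": 0}, {"gripper": 0, "tx": 0, "ty": 0, "tz": 0, "ax": 0, "ay": 0, "az": 0}])

```text
t: 28.32
eef_pos: [0.6594, -0.2997, 0.2215]
ee_rot: [2.106, 1.567, -1.378]
force: [0.2, -0.5, 0.9]
width: 0.0638
```

Request:
play_rows(steps=[{"gripper": 0, "tx": 0.2, "ty": 0, "tz": 0, "ax": 0, "ay": 0, "az": 0}, {"gripper": 0, "tx": 0.2, "ty": 0, "tz": 0, "ax": 0, "ay": 0, "az": 0}, {"gripper": 0, "tx": 0.1, "ty": 0, "tz": 0, "ax": 0, "ay": 0, "az": 0}, {"gripper": 0, "tx": 0, "ty": 0, "tz": 0, "ax": 0, "ay": 0, "az": 0}])

```text
t: 28.65
eef_pos: [0.66, -0.2998, 0.209]
ee_rot: [2.55, 1.567, -0.934]
force: [0.2, 0.0, -0.7]
width: 0.0636
```

Request:
play_rows(steps=[{"gripper": 0, "tx": 0.2, "ty": 0, "tz": 0, "ax": 0, "ay": 0, "az": 0}, {"gripper": 0, "tx": 0.2, "ty": 0, "tz": 0, "ax": 0, "ay": 0, "az": 0}, {"gripper": 0, "tx": 0.08, "ty": 0, "tz": 0, "ax": 0, "ay": 0, "az": 0}, {"gripper": 0, "tx": 0, "ty": 0, "tz": 0, "ax": 0, "ay": 0, "az": 0}])

```text
t: 28.98
eef_pos: [0.6599, -0.2998, 0.1959]
ee_rot: [2.21, 1.568, -1.274]
force: [-0.1, -0.3, -2.3]
width: 0.0639
```

Request:
play_rows(steps=[{"gripper": 0, "tx": 0.06, "ty": 0, "tz": 0, "ax": 0, "ay": 0, "az": 0}, {"gripper": 0, "tx": 0.06, "ty": 0, "tz": 0, "ax": 0, "ay": 0, "az": 0}, {"gripper": 0, "tx": 0, "ty": 0, "tz": 0, "ax": 0, "ay": 0, "az": 0}])

```text
t: 29.23
eef_pos: [0.6602, -0.2999, 0.1936]
ee_rot: [2.466, 1.567, -1.019]
force: [0.5, -0.6, -1.2]
width: 0.0637
```

Request:
play_rows(steps=[{"gripper": 0, "tx": 0.05, "ty": 0, "tz": 0, "ax": 0, "ay": 0, "az": 0}, {"gripper": 0, "tx": 0, "ty": 0, "tz": 0, "ax": 0, "ay": 0, "az": 0}])

```text
t: 29.4
eef_pos: [0.6603, -0.2999, 0.1926]
ee_rot: [2.526, 1.566, -0.959]
force: [-0.7, -0.7, -0.3]
width: 0.0637
```

Request:
play_rows(steps=[{"gripper": 0, "tx": 0.04, "ty": 0, "tz": 0, "ax": 0, "ay": 0, "az": 0}, {"gripper": 0, "tx": 0, "ty": 0, "tz": 0, "ax": 0, "ay": 0, "az": 0}])

```text
t: 29.57
eef_pos: [0.6603, -0.2999, 0.1925]
ee_rot: [2.513, 1.566, -0.971]
force: [-1.9, 0.8, 4.7]
width: 0.0633
```

Request:
play_rows(steps=[{"gripper": 0, "tx": 0.04, "ty": 0, "tz": 0, "ax": 0, "ay": 0, "az": 0}, {"gripper": 0, "tx": 0, "ty": 0, "tz": 0, "ax": 0, "ay": 0, "az": 0}])

```text
t: 29.73
eef_pos: [0.6603, -0.2999, 0.1924]
ee_rot: [2.524, 1.566, -0.96]
force: [-3.5, 2.5, 10.9]
width: 0.064
```

Contact with the bench. Release and retreat.

Request:
play_rows(steps=[{"gripper": 0, "tx": -0.04, "ty": 0, "tz": 0, "ax": 0, "ay": 0, "az": 0}, {"gripper": 0.8, "tx": 0, "ty": 0, "tz": 0, "ax": 0, "ay": 0, "az": 0}, {"gripper": 1, "tx": 0, "ty": 0, "tz": 0, "ax": 0, "ay": 0, "az": 0}, {"gripper": 1, "tx": 0, "ty": 0, "tz": 0, "ax": 0, "ay": 0, "az": 0}, {"gripper": 1, "tx": 0, "ty": 0, "tz": 0, "ax": 0, "ay": 0, "az": 0}, {"gripper": 1, "tx": -0.4, "ty": 0, "tz": 0, "ax": 0, "ay": 0, "az": 0}, {"gripper": 1, "tx": -1, "ty": 0, "tz": 0, "ax": 0, "ay": 0, "az": 0}, {"gripper": 1, "tx": -1, "ty": 0, "tz": 0, "ax": 0, "ay": 0, "az": 0}, {"gripper": 1, "tx": -1, "ty": 0, "tz": 0, "ax": 0, "ay": 0, "az": 0}, {"gripper": 1, "tx": -1, "ty": 0, "tz": 0, "ax": 0, "ay": 0, "az": 0}, {"gripper": 1, "tx": -1, "ty": 0, "tz": 0, "ax": 0, "ay": 0, "az": 0}, {"gripper": 1, "tx": -1, "ty": 0, "tz": 0, "ax": 0, "ay": 0, "az": 0}, {"gripper": 1, "tx": 0, "ty": 0, "tz": 0, "ax": 0, "ay": 0, "az": 0}])

```text
t: 30.82
eef_pos: [0.6609, -0.3, 0.3592]
ee_rot: [2.925, 1.558, -0.558]
force: [0.4, -0.5, 1.4]
width: 0.0877
```

Run:
```python
from cc import *
np.set_printoptions(precision=4,suppress=True)
s,Rm=cur();c=cam('wrist',s)
h=optics.grab_frame('scene');f=optics.grab_frame('wrist');t=optics.grab_frame('top')
ims={'scene':h[:,:,::-1].copy(),'wrist':f[:,:,::-1].copy(),'top':t[:,:,::-1].copy()}
ma=1.23;u=np.array([np.cos(ma),np.sin(ma),0]);v=np.array([-u[1],u[0],0])
for n in ims:
  cc=c if n=='wrist' else cam(n)
  for ctr,L,W,z,col in ((( .491,-.252),.14,.064,.026,(255,0,0)),((.66,-.3),.14,.064,.023,(0,255,0))):
    Q=[np.array([*ctr,z])+i*L/2*u+j*W/2*v for i,j in((-1,-1),(1,-1),(1,1),(-1,1))]
    cv2.polylines(ims[n],[np.round(proj(cc,Q)).astype(np.int32)],True,col,1)
cv2.imwrite('pics/w23.png',cv2.vconcat([cv2.hconcat([cv2.resize(ims['wrist'],(400,250)),cv2.resize(ims['top'][80:280,280:520],(400,250))]),cv2.resize(ims['scene'][100:300,120:440],(800,350))]))
```

```text
t 30.82 grasp [ 0.6627 -0.3011  0.2002] x [ 0.011 -0.007 -1.   ] y [-0.335 -0.942  0.003] F [ 0.4 -0.5  1.4] w 0.0877
```

View pics/w23.png

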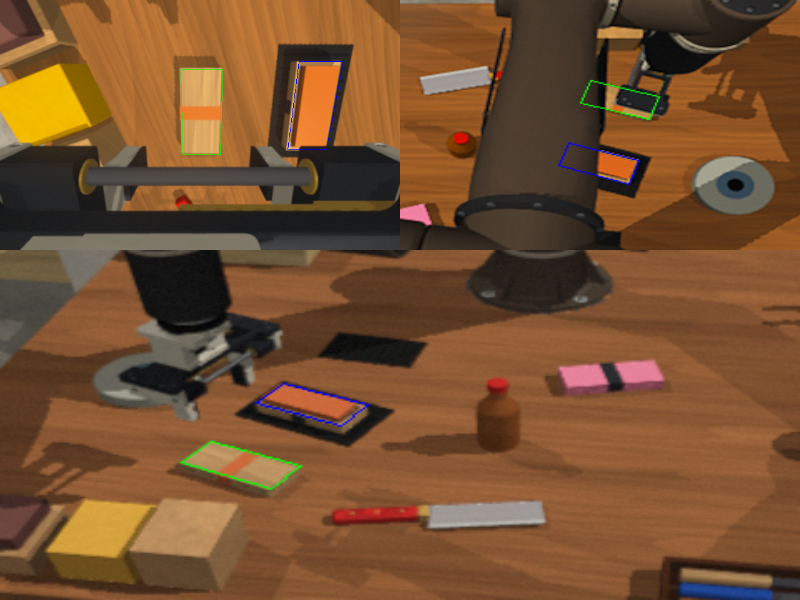

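```bash
python3 -c "
from station import job_done
print(job_done())"
```

```text
the job is handed in; nothing more can be done
None
```

The job is handed in, at about 31 s of the 69 s allowed. The stone lies fine face up in the dark-banded half on the large mat. The orange-banded half lies flat on bare bench.

I gripped the case across both halves, turned it 90° and stood it on its end. I then regripped it from the fine side, turned it another 90° and laid it on the mat. The orange-banded half was then lifted off and set down at about (0.66, −0.30).

**Last checks:**
- Outlines drawn at the intended poses of both halves lined up to within a pixel or two in the wrist and scene pictures. That puts the dark-banded half within a few millimetres of the mat's centre and well inside 0.2 rad of its length.
- In the last scene picture the bottle, tin, wheel and knife look unmoved. I judged this by eye, not by measuring their positions again.
- The gripper was open, clear of everything and about 0.2 m above the bench.

**What disagreed or could not be checked:**
- In the last top view the arm hid part of the mat, so the final placing rests on the other two cameras.
- In the first fit, the scene and top views put the case about 8 mm apart. I used the wrist camera's position for the grasp instead.
- Measured tool heights sometimes differed from the commanded ones by up to 5 mm, so I set things down by contact force. The highest reading was about 32 N vertical, while laying the case on the mat.

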